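# Clamp a loudspeaker in the geared slide vise

## Robot

A 6-joint arm with a two-finger parallel gripper is mounted at the origin on the work surface. World frame = base frame: x ahead of the robot, y to its left, z up, the work surface at z = 0. Lengths are in mm, angles in degrees, forces in N, time in s.
With the tool pointing down it reaches from about 350 to 850 mm from the base axis. Payload 8.1 kg.
Tool frame: the origin (TCP) lies on the mounting face of the last link; the fingertips stand 173 mm ahead of it and the grasp point (between the pads) lies 155 mm ahead of it; z points along the fingers, y is the direction in which the jaws open and shut (so a half turn about z gives the same grasp; the last joint's range is limited). The gripper opens to 85 mm and grips with 20 to 120 N. Pads are 22 mm wide; open, the fingers measure 114 mm over their backs; the gripper's body (76 mm by 85 mm) begins 54 mm behind the grasp point. The pads swing forward as they close: fully open they stand 13 mm farther back than shut.
Start: joints at [69.42, 7.471, 85.268, -0, 87.261, -4.893], TCP at [162.213, 577.662, 404.692] pointing down, gripper open.
Joint ranges: [-169.43, 169.43], [-51.17, 129.36], [1.28, 143.12], [-76.62, 256.62], [0, 156.53], [-152.29, 152.29]. Speed limits (degrees/s): [136.94, 136.94, 159.86, 180, 180, 180].

## Interface

Orientations are given as [roll, pitch, yaw] about the fixed x, y, z axes, in that order (R = Rz(yaw) Ry(pitch) Rx(roll)).
In Python, from bench import * gives the robot as it stands.
- The arm moves only by the tool arm_command, never from a script. Its argument "plan" is a list of rows, each an object of numbers: "jaw": the closure, from 0 (fully open) to 1 (shut); "dx", "dy", "dz": the shift along the tool's x, y, z in mm; "wx", "wy", "wz": the turn, a rotation vector about the tool's x, y, z in rad. A call has 1 to 12 rows; each row is the pose to reach, as a shift and turn from the pose commanded when the call began, along the tool's axes at that moment; what a row does not reach only later rows make up. A row lasts 1/10 s, in which the tool goes at most 50 mm and 8.59 degrees, less where a joint would pass 70% of its speed; a pose out of reach is approached as far as the arm can. A call with a gripper value outside its range is refused whole. The fingers move at their own pace and stop on an object; "squeeze" is the grip in N (left out, the last holds). Time passes only in rows, so rows that repeat a pose let the fingers close. It gives the time, the measured TCP pose, the force and the opening at its end, in the units of the state.
- sense(): the state, without advancing time (a new reading comes with each control period).
- snapshot(name): name is "side" or "top"; returns a dict with "pixels" (480x640x3 uint8, red, green, blue), "fx", "fy", "cx", "cy" (pixels), "k1" (the pictures are not rectified: a ray, as slopes to the right and down, at radius r is drawn at 1 + k1 r^2 times it, then the intrinsics apply), "extrinsics" (4x4, takes a point from camera to world coordinates). Camera axes: x right, y up, looking along -z (the intrinsics and any distortion apply to the point x, -y, -z); pixel columns grow to the right and rows downward; lengths in mm; the calibration is good to about 2 mm. A picture is of the moment at which its call begins. There is no depth.
- hand_in(): hands the job in, once; it reports no verdict.
Trained networks look in the newest picture that a camera, given by its name, has taken for a name from the list of things; names that differ only in an ending like _2 or _b are one class to them, and where a whole thing is asked for, a point or a joint stands for the part that bears it (a point fixed in the world has none). Each returns a list of dicts, best first, with "score" (0 to 1); they miss things now and then, are a little off and sometimes report something else, mostly with a low value. They report only what shows in the picture. A call takes as long as a camera call. They do not tell look-alikes from the thing itself.
- recognise(camera, target): "box" ([left, top, width, height] in pixels, round what is visible of it).
- pinpoint(camera, target): "pixel" ([column, row] in pixels: a listed point, or the origin of a listed thing).
The state is a dict: "time": time; "joint_pos": joint angles; "qd": joint speeds; "joint_efforts": joint torques, N m; "tool_pos": TCP position; "tcp_rot": TCP orientation; "ft_force": force on the tool from outside, world axes, zero at the start; "wrist_torque": the same for the moment, N m; "finger_gap": finger opening in mm.
Only numpy, scipy, OpenCV 4.12 (cv2) and the standard library are available. Lean on these libraries where they do the work, as an engineer would, in place of code of your own. Each camera call takes 0.05 s, during which the arm holds its last target.

## Task

Clamp the loudspeaker in the slide vise so that its frame can be checked: put the loose crank fully home on the vise's upright square shaft end, without forcing it down, and wind it clockwise through its full turns until the jaw presses the speaker's magnet firmly against the backstop. Stop once it is snug so that the magnet is not crushed, let go with the crank left fully on the shaft and the speaker standing flat and held, and leave the other things on the bench where they are.

Things in the scene. Friction and masses are not known exactly. Their poses are not given: they have to be found in the camera images.
- crank: Loose steel crank, 0.32 kg, standing on its hub. Origin: centre of the hub's underside; z up, x along the arm to the handle. Hub 34 mm square, 36 mm tall, with a 16.5 mm square socket right through it, open below, mouth chamfered; sides of both parallel to x and y. Any quarter turn fits the shaft.
- crank_hub (a point): Point on the hub's axis 22 mm above its underside: the height to lift it, from above, by the two y sides. Over the hub lies the arm: 20 mm wide, 36 to 46 mm above the underside, x = -40 to +88 mm; a counterweight 28 mm dia. hangs at x = -32 mm, 28 to 44 mm high.
- crank_grip (a point): Middle of the crank's upright handle: a 24 mm dia., 46 mm tall plastic sleeve that spins freely on its pin, 75 mm from the hub's axis, this point 70 mm above the hub's underside (the sleeve reaches from 47 to 93 mm). Gripped from above it lets the crank go round without the gripper turning.
- shaft: Upright square shaft end, 15 mm square, sides along its own x and y, 25 mm tall, the top 5 mm only 11 mm square. Origin: on its axis at its foot, on the top of a round boss (30 mm dia., 25 mm tall, on a gear housing 86 x 85 mm), 80 mm above the bench; the hub's underside rests there when fully home. Clockwise seen from above closes the jaw, 36 mm a turn; 1.5 to 2.6 turns to do.
- shaft_top (a point): Centre of the shaft's top end, 25 mm above its foot. Turning feel: a brake resists steadily with 0.38 N m (5 N at the handle while it moves) and holds the jaw when let go, up to about 65 N of clamping. Clamping adds 0.0057 N m per newton: 50 N of clamping is felt as some 4 N more at the handle, against the turning.
- driver: Loudspeaker, about 0.7 kg, standing loose on the bed on its round magnet (80 mm dia., 24 mm high) between jaw and backstop, cone up; flange 112 mm dia., 62 mm high overall. Origin: centre of the magnet's underside, z up. The jaw pushes it along to the backstop; 25 N holds it, above 90 N the magnet may crack.
- vise: The vise, fixed on the bench: grey steel bed 100 mm wide, 375 mm long, 18 mm high. Origin on the bench directly under the shaft axis; y runs along the slide from the shaft to the jaw and on to the backstop (bed from y = -50 to +325 mm); z up. The sliding jaw, a dark steel block 96 mm wide and 26 mm high with a 7 mm rubber pad (yields about 40 N a mm), starts open, its face at y = 85 to 102 mm.
- backstop: Fixed stop, steel block 96 mm wide and 26 mm high with a rubber face towards the jaw. Origin: middle of the lower edge of that face; its y points away from the jaw.
- tape: Tape measure, 70 x 36 x 60 mm, bystander.
- straightedge: Steel straightedge, 300 x 30 x 4 mm, lying flat, bystander.
- glue: White glue bottle, 60 mm dia., 170 mm tall, bystander.
- screw_pot: Steel cup, 72 mm dia., 60 mm tall, bystander.
- driver_tool: Screwdriver lying down, bystander.
- offcut: Flat wood offcut, 110 x 70 x 18 mm, bystander.
- magnet_ring: Stray magnet disc, 64 mm dia., 20 mm high, bystander.
There are look-alikes about, which are no part of the job. Leave any orange look-alike of the crank alone.

How it is judged:
By the outcome, as a careful person would: the job done as asked, in the order asked, and still so for the second after the job is handed in, with the robot touching nothing.
It also fails if it takes over 72 s, if anything falls off the work surface, if the arm or the gripper's body presses on something with over 40 N, if the wrist force passes 120 N, or if a joint passes its speed limit or range.

## Working session

There is one attempt and no reset: what is moved stays moved. The work goes in short steps, Python scripts to look and compute and a tool call to move; the robot and the scene stay as the last step left them, time stands still between calls to the robot, and variables do not carry over. Pictures are saved under pics/ and viewed, and the job is handed in when it is done.

Besides the shell and the picture viewer there is one more tool, called after ">>>" by a JSON object that holds its "op" and its "data", one argument or row to a line. arm_command: Moves the arm, as the interface text tells. Its arguments: {"type":"object","properties":{"plan":{"type":"array"},"squeeze":{"type":"number"}},"required":["plan"]}

```bash
ls; mkdir -p pics
python3 - <<'E'
from bench import *
import cv2
print(sense())
for n in("side","top"):
    s=snapshot(n); cv2.imwrite(f"pics/{n}0.png",s["pixels"][:,:,::-1]); print(n,{k:v for k,v in s.items() if k!="pixels"})
    for t in ["crank","crank_hub","crank_grip","shaft","shaft_top","driver","backstop","vise"]:
        print(t,[(round(d["score"],2),[round(float(v)) for v in d["pixel"]]) for d in pinpoint(n,t)][:4])
E
```

```text
pics
{'time': 0.0, 'joint_pos': array([ 6.94210058e+01,  7.51676905e+00,  8.53310490e+01, -1.05446338e-04,
        8.72622199e+01, -4.89531151e+00]), 'qd': array([ 0.03302616,  0.070211  , -0.02582575,  0.04252099, -0.03998133,
        0.0103168 ]), 'joint_efforts': array([ 8.99610186e-04, -5.69396067e+01, -5.00560462e+01,  2.02568253e-04,
        1.44603572e-02,  3.77142158e-05]), 'tool_pos': array([162.11339013, 577.43735775, 403.60985081]), 'tcp_rot': array([-1.79890355e+02, -9.28518683e-03,  1.64316314e+02]), 'ft_force': array([-0.30229742, -0.26220017,  0.158943  ]), 'wrist_torque': array([-0.00677874,  0.04023263, -0.00587767]), 'finger_gap': 85.85968448304101}
side {'fx': 586.6096025248356, 'fy': 586.6096025248356, 'cx': 312.9409794602259, 'cy': 236.06497250333442, 'k1': -0.1280049599716353, 'extrinsics': array([[ 9.76886687e-01,  1.36585699e-01, -1.64428551e-01,
         3.45141511e+02],
       [-2.13719574e-01,  6.38642544e-01, -7.39229089e-01,
        -1.08552607e+03],
       [ 4.04294575e-03,  7.57284655e-01,  6.53072436e-01,
         9.98004809e+02],
       [ 0.00000000e+
[... 618 characters left out ...]
416e-01, -2.27256762e-01,
         2.23427026e+02],
       [-9.99116433e-01,  4.19145968e-02, -3.08536126e-03,
        -5.69420186e+01],
       [ 6.52347510e-03,  2.27184065e-01,  9.73829988e-01,
         1.68186044e+03],
       [ 0.00000000e+00,  0.00000000e+00,  0.00000000e+00,
         1.00000000e+00]])}
crank [(0.73, [377, 322]), (0.63, [412, 282]), (0.62, [480, 328])]
crank_hub [(0.82, [481, 325]), (0.81, [413, 286]), (0.74, [378, 327])]
crank_grip [(0.86, [429, 306]), (0.81, [464, 329]), (0.79, [354, 317])]
shaft [(0.52, [315, 247])]
shaft_top [(0.66, [411, 284]), (0.51, [314, 245])]
driver [(0.77, [250, 240]), (0.51, [313, 184])]
backstop [(0.66, [228, 240])]
vise [(0.86, [316, 252])]
```

View pics/side0.png

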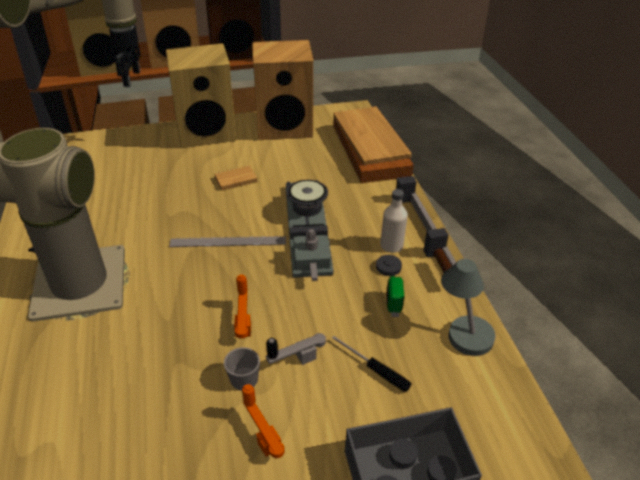

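View pics/top0.png

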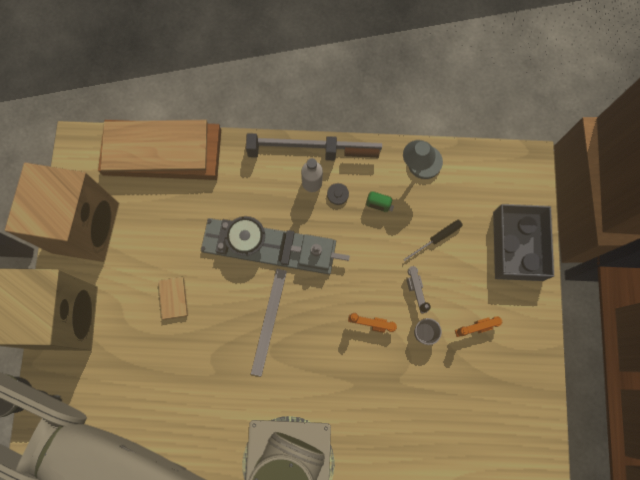

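The side picture shows the grey crank with its hub at about (307,353) and its handle at (271,348), close to the steel cup. Two orange look-alikes are at (243,310) and (265,430). The vise shaft is at about (312,238). I'll zoom in and triangulate.

```bash
cat > h.py <<'E'
import numpy as np, cv2
from scipy.optimize import least_squares
def proj(s,P):
    P=np.atleast_2d(np.asarray(P,float)); E=s["extrinsics"]
    c=(P-E[:3,3])@E[:3,:3]
    u=c[:,0]/-c[:,2]; v=-c[:,1]/-c[:,2]; r2=u*u+v*v; f=1+s["k1"]*r2
    return np.c_[s["fx"]*u*f+s["cx"], s["fy"]*v*f+s["cy"]]
def tri(ss,pix,x0=(450,-50,50)):
    r=least_squares(lambda x:np.concatenate([proj(s,x)[0]-p for s,p in zip(ss,pix)]),x0)
    return r.x,r.fun
def onz(s,p,z,x0=(450,-50)):
    r=least_squares(lambda x:proj(s,[x[0],x[1],z])[0]-p,x0); return r.x
def crop(s,c,w,h,k,name,pts=None,col=(0,255,0)):
    x0,y0=int(c[0]-w/2),int(c[1]-h/2)
    im=s["pixels"][max(y0,0):y0+h,max(x0,0):x0+w,::-1].copy()
    im=cv2.resize(im,None,fx=k,fy=k,interpolation=cv2.INTER_CUBIC)
    im=np.clip(im.astype(float)*1.5,0,255).astype(np.uint8)
    for p in ([] if pts is None else pts):
        cv2.circle(im,(int((p[0]-max(x0,0)+.5)*k),int((p[1]-max(y0,0)+.5)*k)),2,col,-1)
    cv2.imwrite(name,im)
def local(o,yaw,pts):
    a=np.radians(yaw);c,s=np.cos(a),np.sin(a)
    R=np.array([[c,-s,0],[s,c,0],[0,0,1]]); return np.asarray(pts,float)@R.T+np.asarray(o)
E
cat > m.py <<'E'
from bench import *
from h import *
S=snapshot("side");T=snapshot("top")
for n,a,b in [("hub",(308,351),(413,286)),("grip",(271,349),(429,306)),("shafttop",(311,230),(314,245)),("driver",(309,209),(250,240))]:
    x,f=tri([S,T],[a,b]); print(n,x.round(1),f.round(1))
crop(S,(295,355),130,100,6,"pics/s_cr1.png"); crop(T,(418,300),100,80,8,"pics/t_cr1.png")
crop(S,(310,230),110,120,5,"pics/s_v1.png"); crop(T,(275,245),160,90,5,"pics/t_v1.png")
E
python3 m.py
```

```text
hub [ 498.9 -328.5   10.1] [-2.5  0.7  0.1 -3.4]
grip [ 424.  -360.3   78.7] [ 0.5 -0.1 -0.   0.7]
shafttop [573.2 -45.6  99.5] [ 0.6 -0.2 -0.1  0.8]
driver [603.5 137.6  15.8] [-0.9  0.3  0.1 -1. ]
```

View pics/s_cr1.png

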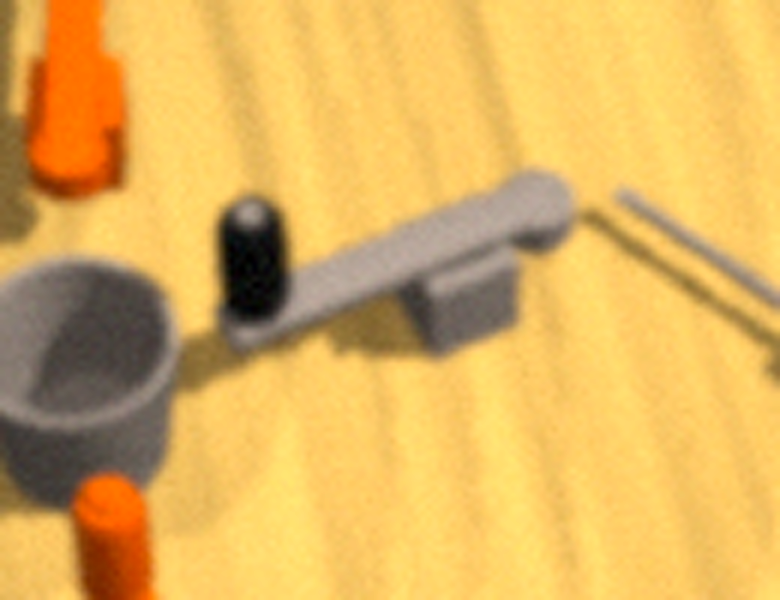

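View pics/t_cr1.png

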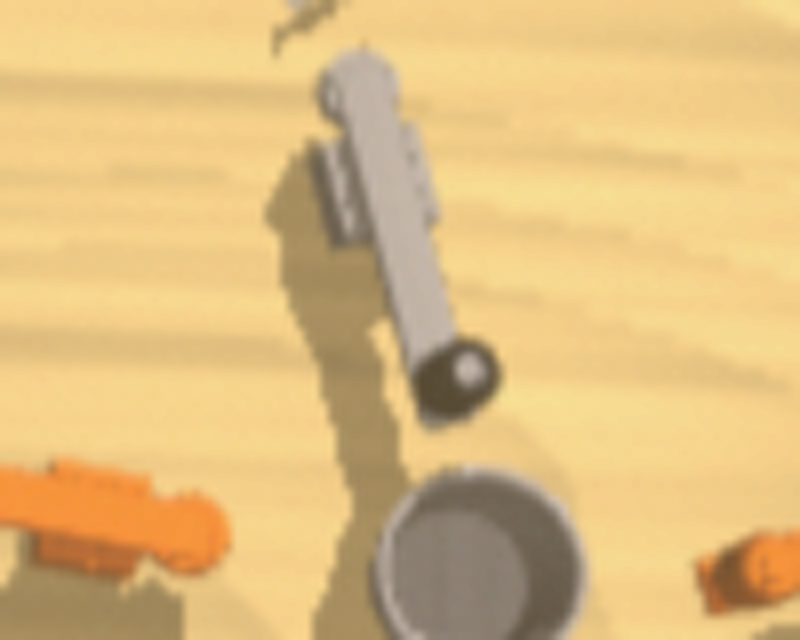

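View pics/s_v1.png

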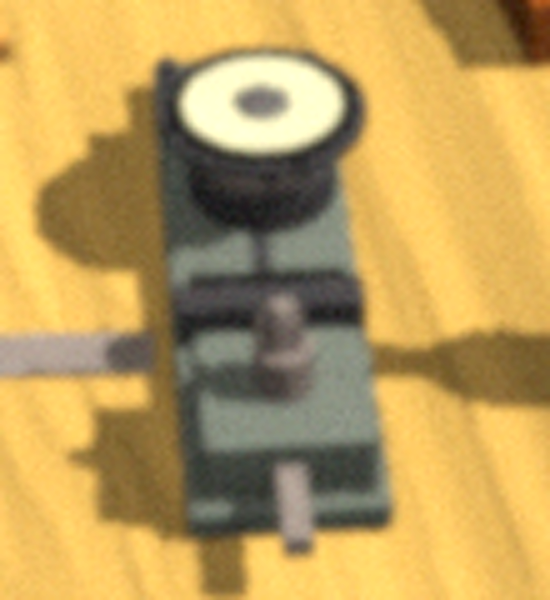

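View pics/t_v1.png

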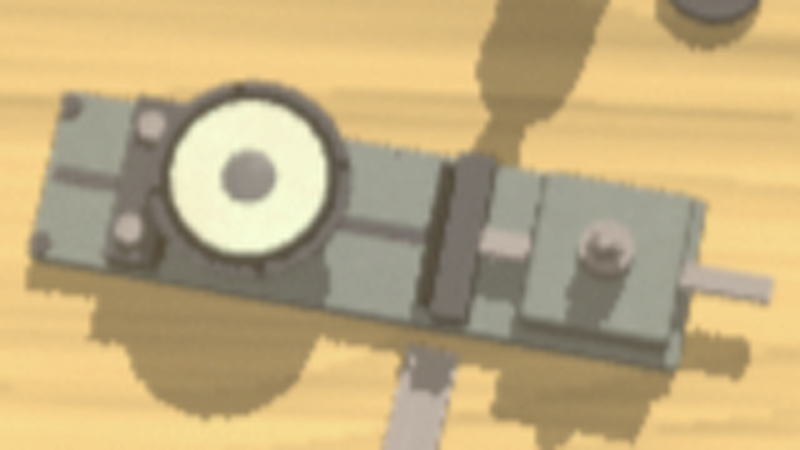

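The top picture shows the driver touching, or nearly touching, the backstop side at (244,235). The jaw is at (287,247) and the shaft top at (316,248). Next I fit the crank and vise poses from hand-read features in both views.

```bash
cat > fit.py <<'E'
from bench import *
from h import *
S=snapshot("side");T=snapshot("top")
def px(o,k,p): return np.array([(p[0]+.5)/k-.5+o[0],(p[1]+.5)/k-.5+o[1]])
sc=lambda x,y:px((230,305),6,(x,y)); tc=lambda x,y:px((368,260),8,(x,y))
sv=lambda x,y:px((255,170),5,(x,y)); tv=lambda x,y:px((195,200),5,(x,y))
cr=[(T,tc(470,368),(75,0,93)),(S,sc(253,213),(75,0,93)),(S,sc(440,353),(17,17,0)),(S,sc(518,320),(-17,17,0)),(S,sc(518,250),(-17,17,36)),
 (T,tc(405,125),(-17,17,36)),(T,tc(438,220),(17,17,36)),(T,tc(318,150),(-17,-17,0)),(T,tc(345,245),(17,-17,0))]
vi=[(T,tv(607,240),(0,0,105)),(S,sv(283,300),(0,0,105)),(T,tv(65,92),(50,325,18)),(T,tv(706,200),(50,-50,18)),(T,tv(678,370),(-50,-50,0)),(T,tv(32,262),(-50,325,4)),
 (S,sv(188,530),(-50,-50,0)),(S,sv(390,520),(50,-50,0))]
for n,F,x0 in(("crank",cr,(495,-330,-157)),("vise",vi,(573,-46,-9))):
    g=lambda x:np.concatenate([proj(s,local((x[0],x[1],0),x[2],[l]))[0]-p for s,p,l in F])
    r=least_squares(g,x0,loss="soft_l1"); print(n,r.x.round(2)); print(g(r.x).reshape(-1,2).round(1).tolist())
    if n=="crank":
        L=[(75,0,93),(75,0,47),(88,10,46),(88,-10,46),(-40,10,46),(-40,-10,46)]+[(a,b,c) for a in(-17,17) for b in(-17,17) for c in (0,36)]
        W=local((r.x[0],r.x[1],0),r.x[2],L)
        crop(S,(295,355),130,100,6,"pics/s_cr2.png",proj(S,W)); crop(T,(418,300),100,80,8,"pics/t_cr2.png",proj(T,W))
    else:
        L=[(0,0,105),(0,0,80)]+[(a,b,c) for a in(-50,50) for b in(-50,325) for c in (0,18)]+[(a,b,c) for a in (-7.5,7.5) for b in (-7.5,7.5) for c in (80,100)]
        W=local((r.x[0],r.x[1],0),r.x[2],L)
        crop(S,(310,230),110,120,5,"pics/s_v2.png",proj(S,W)); crop(T,(275,245),160,90,5,"pics/t_v2.png",proj(T,W))
    for d,i in((S,"S"),(T,"T")):
        G=[f for f in F if f[0] is d]
        g2=lambda x:np.concatenate([proj(s,local((x[0],x[1],0),x[2],[l]))[0]-p for s,p,l in G])
        print(i,least_squares(g2,x0,loss="soft_l1").x.round(2))
E
python3 fit.py
```

```text
crank [ 498.04 -329.46 -163.79]
[[-0.0, -0.4], [-0.4, 0.2], [-1.0, 0.4], [0.2, -0.3], [0.4, 0.7], [1.0, -1.1], [0.2, -1.2], [-1.8, 0.8], [-2.0, 0.5]]
S [ 498.34 -328.63 -163.09]
T [ 497.51 -331.95 -166.14]
vise [570.01 -50.78  -7.28]
[[-0.2, -1.0], [-0.4, -0.0], [-0.7, -0.4], [0.1, -0.5], [-0.2, 0.8], [-0.6, 0.2], [-0.4, 1.8], [0.5, 1.3]]
S [571.63 -46.96  -8.14]
T [569.11 -51.6   -7.4 ]
```

View pics/s_cr2.png

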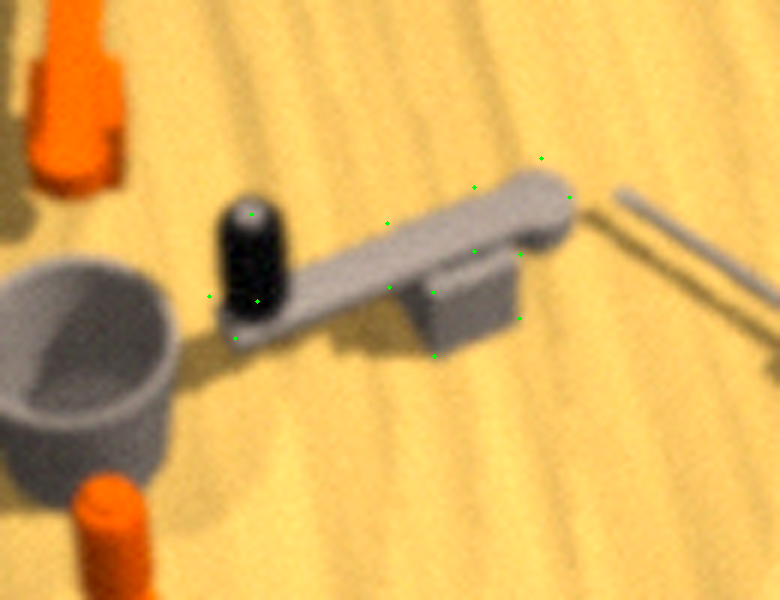

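View pics/t_cr2.png

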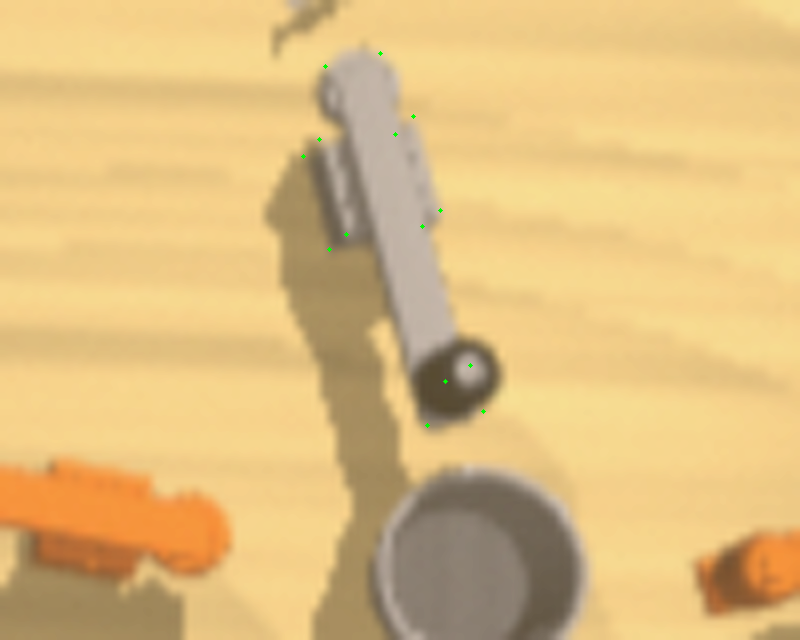

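View pics/s_v2.png

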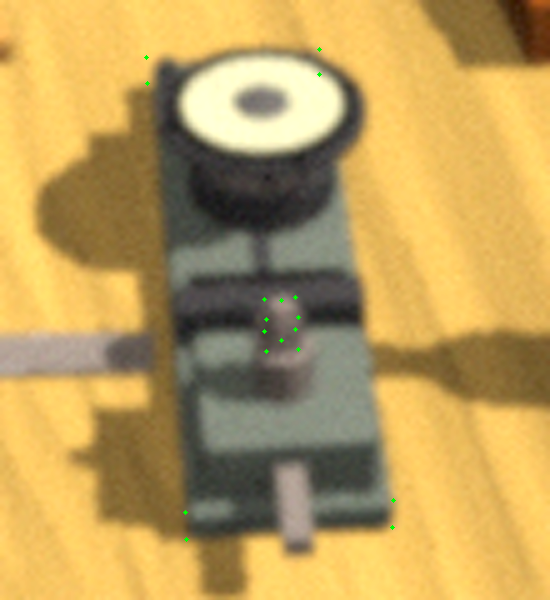

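View pics/t_v2.png

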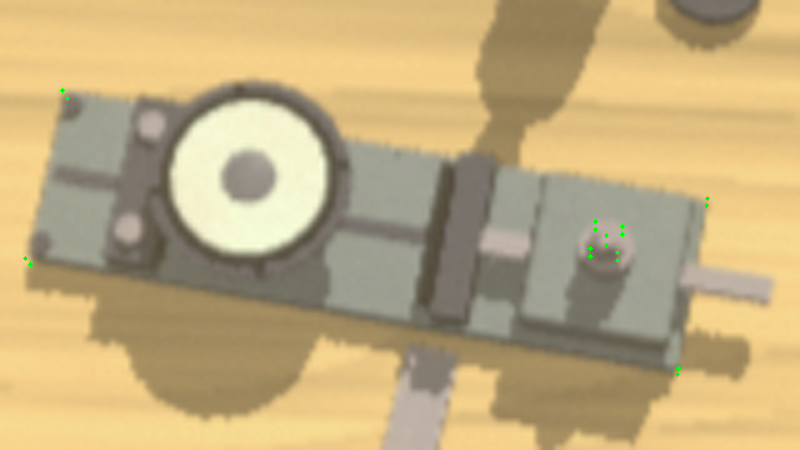

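The overlays differ by 1–2 px between the cameras, which is calibration error. I'll refit with small camera corrections and locate the nearby obstacles.

```bash
cat > fit2.py <<'E'
from bench import *
from h import *
exec(open("fit.py").read().split("for n,F,x0")[0].split("S=snapshot")[0])
S=snapshot("side");T=snapshot("top")
src=open("fit.py").read(); exec(src[src.index("def px"):src.index("for n,F,x0")])
cr+=[(T,tc(362,52),(-46,0,46)),(T,tc(450,335),None),(S,sc(236,350),(88,10,36)),]
cr=[c for c in cr if c[2] is not None]
vi+=[(S,sv(160,62),(-50,325,18))]
tag=lambda F,o:[(s,p,l,o) for s,p,l in F]
A=tag(cr,0)+tag(vi,3)
def g(x):
    o=[]
    for s,p,l,k in A:
        d=x[6:8] if s is S else x[8:10]
        o.append(proj(s,local((x[k],x[k+1],0),x[k+2],[l]))[0]+d-p)
    return np.concatenate(o+[x[6:10]/1.0])
r=least_squares(g,[498,-330,-164,570,-50,-7.5,0,0,0,0],loss="soft_l1"); x=r.x
print(x.round(2)); print(g(x)[:-4].reshape(-1,2).round(1).tolist())
for t,z in [("glue",0),("screw_pot",0),("driver",18),("backstop",18),("tape",0)]:
    for n,s,d in(("side",S,x[6:8]),("top",T,x[8:10])):
        for q in pinpoint(n,t)[:2]: print(t,n,round(q["score"],2),onz(s,np.array(q["pixel"])-d,z).round(0))
E
python3 fit2.py
```

```text
[ 4.9806e+02 -3.2964e+02 -1.6501e+02  5.7021e+02 -4.9470e+01 -7.6600e+00
  4.0000e-01 -2.5000e-01  6.7000e-01  4.8000e-01]
[[0.1, 0.2], [-0.3, -0.6], [-0.8, 0.2], [0.6, -0.3], [0.7, 0.7], [1.9, -0.5], [0.9, -0.6], [-1.0, 1.1], [-1.4, 0.8], [-0.7, -0.7], [-0.0, 0.3], [0.0, -0.7], [-0.0, -0.6], [-0.2, -0.8], [0.4, 0.0], [-0.1, 1.3], [-0.3, -0.2], [-0.2, 1.0], [0.7, 0.8], [-1.7, -1.6]]
glue side 0.74 [789. -36.]
glue top 0.82 [797. -24.]
glue top 0.56 [431. 341.]
screw_pot side 0.81 [ 364. -364.]
screw_pot side 0.35 [578. -70.]
screw_pot top 0.83 [ 363. -350.]
screw_pot top 0.44 [605. 199.]
driver side 0.88 [607. 140.]
driver top 0.56 [598. 146.]
backstop top 0.72 [595. 195.]
tape side 0.87 [ 725. -225.]
tape side 0.25 [ 499. -322.]
tape top 0.95 [ 729. -224.]
tape top 0.47 [586. -52.]
```

```bash
cat >> h.py <<'E'
from scipy.spatial.transform import Rotation as Ro
def delta(cur,tgt):
    """cur,tgt: (x,y,z,yaw) tool-down; -> dx,dy,dz,wz"""
    R=Ro.from_euler('xyz',[180,0,cur[3]],degrees=True).as_matrix()
    d=R.T@(np.array(tgt[:3])-np.array(cur[:3])); a=(tgt[3]-cur[3]+180)%360-180
    return [round(v,1) for v in d]+[round(-np.radians(a),3)]
E
python3 -c "
from h import *
c=(162.2,577.7,404.7,164.32)
print(delta(c,(480,250,405,90)),delta(c,(480,0,405,15)))"
```

```text
[np.float64(-394.5), np.float64(-229.6), np.float64(-0.3), np.float64(1.297)] [np.float64(-462.1), np.float64(-470.3), np.float64(-0.3), np.float64(2.606)]
```

>>> {"op": "arm_command", "data": {
  "plan": [
    {"dx":-394,"dy":-230,"dz":0,"wz":1.3},
    {"dx":-394,"dy":-230,"dz":0,"wz":1.3},
    {"dx":-394,"dy":-230,"dz":0,"wz":1.3},
    {"dx":-394,"dy":-230,"dz":0,"wz":1.3},
    {"dx":-394,"dy":-230,"dz":0,"wz":1.3},
    {"dx":-394,"dy":-230,"dz":0,"wz":1.3},
    {"dx":-394,"dy":-230,"dz":0,"wz":1.3},
    {"dx":-462,"dy":-470,"dz":0,"wz":2.606},
    {"dx":-462,"dy":-470,"dz":0,"wz":2.606},
    {"dx":-462,"dy":-470,"dz":0,"wz":2.606},
    {"dx":-462,"dy":-470,"dz":0,"wz":2.606},
    {"dx":-462,"dy":-470,"dz":0,"wz":2.606}
  ]
}}

```text
invalid input
```

>>> {"op": "arm_command", "data": {
  "plan": [
    {"jaw":0,"dx":-394,"dy":-230,"dz":0,"wx":0,"wy":0,"wz":1.3}
  ],
  "squeeze": 40
}}

```text
time: 1.8
tool_pos: [194.4, 543.6, 404.3]
tcp_rot: [180.0, -0.1, 156.0]
ft_force: [0.4, -2.0, -0.3]
finger_gap: 85.1
```

```bash
python3 -c "
from h import *
c=(197,541.8,404.7,155.7)
print(delta(c,(480,250,405,90)),delta(c,(500,-100,405,15)))"
```

```text
[np.float64(-378.0), np.float64(-149.5), np.float64(-0.3), np.float64(1.147)] [np.float64(-540.3), np.float64(-460.2), np.float64(-0.3), np.float64(2.456)]
```

>>> {"op": "arm_command", "data": {
  "plan": [
    {"jaw":0,"dx":-378,"dy":-150,"dz":0,"wx":0,"wy":0,"wz":1.15},
    {"jaw":0,"dx":-378,"dy":-150,"dz":0,"wx":0,"wy":0,"wz":1.15},
    {"jaw":0,"dx":-378,"dy":-150,"dz":0,"wx":0,"wy":0,"wz":1.15},
    {"jaw":0,"dx":-378,"dy":-150,"dz":0,"wx":0,"wy":0,"wz":1.15},
    {"jaw":0,"dx":-378,"dy":-150,"dz":0,"wx":0,"wy":0,"wz":1.15},
    {"jaw":0,"dx":-378,"dy":-150,"dz":0,"wx":0,"wy":0,"wz":1.15},
    {"jaw":0,"dx":-378,"dy":-150,"dz":0,"wx":0,"wy":0,"wz":1.15},
    {"jaw":0,"dx":-540,"dy":-460,"dz":0,"wx":0,"wy":0,"wz":2.456},
    {"jaw":0,"dx":-540,"dy":-460,"dz":0,"wx":0,"wy":0,"wz":2.456},
    {"jaw":0,"dx":-540,"dy":-460,"dz":0,"wx":0,"wy":0,"wz":2.456},
    {"jaw":0,"dx":-540,"dy":-460,"dz":0,"wx":0,"wy":0,"wz":2.456},
    {"jaw":0,"dx":-540,"dy":-460,"dz":0,"wx":0,"wy":0,"wz":2.456}
  ]
}}

```text
time: 3.0
tool_pos: [478.1, 41.2, 405.0]
tcp_rot: [180.0, -0.0, 52.2]
ft_force: [1.1, 0.1, 0.0]
finger_gap: 85.6
```

>>> {"op": "arm_command", "data": {
  "plan": [
    {"jaw":0,"dx":0,"dy":0,"dz":0,"wx":0,"wy":0,"wz":0}
  ]
}}

```text
time: 3.1
tool_pos: [478.7, 37.8, 404.9]
tcp_rot: [179.9, 0.1, 51.9]
ft_force: [-0.6, -0.1, 0.2]
finger_gap: 85.7
```

```bash
python3 -c "
from bench import *
from h import *
s=sense();c=(*s['tool_pos'],s['tcp_rot'][2]);print(c)
print(delta(c,(498,-329.6,330,15)))"
```

```text
(np.float64(478.6859435898552), np.float64(37.83737016430196), np.float64(404.9251644897446), np.float64(51.92025426848753))
[np.float64(-277.3), np.float64(241.8), np.float64(74.9), np.float64(0.644)]
```

>>> {"op": "arm_command", "data": {
  "plan": [
    {"jaw":0,"dx":-277,"dy":242,"dz":75,"wx":0,"wy":0,"wz":0.644},
    {"jaw":0,"dx":-277,"dy":242,"dz":75,"wx":0,"wy":0,"wz":0.644},
    {"jaw":0,"dx":-277,"dy":242,"dz":75,"wx":0,"wy":0,"wz":0.644},
    {"jaw":0,"dx":-277,"dy":242,"dz":75,"wx":0,"wy":0,"wz":0.644},
    {"jaw":0,"dx":-277,"dy":242,"dz":75,"wx":0,"wy":0,"wz":0.644},
    {"jaw":0,"dx":-277,"dy":242,"dz":75,"wx":0,"wy":0,"wz":0.644},
    {"jaw":0,"dx":-277,"dy":242,"dz":75,"wx":0,"wy":0,"wz":0.644},
    {"jaw":0,"dx":-277,"dy":242,"dz":75,"wx":0,"wy":0,"wz":0.644},
    {"jaw":0,"dx":-277,"dy":242,"dz":75,"wx":0,"wy":0,"wz":0.644},
    {"jaw":0,"dx":-277,"dy":242,"dz":75,"wx":0,"wy":0,"wz":0.644},
    {"jaw":0,"dx":-277,"dy":242,"dz":75,"wx":0,"wy":0,"wz":0.644}
  ]
}}

```text
time: 4.2
tool_pos: [502.5, -322.7, 329.9]
tcp_rot: [-180.0, -0.0, 15.8]
ft_force: [-0.4, -0.3, -0.8]
finger_gap: 85.5
```

```bash
python3 -c "
from bench import *
from h import *
S=snapshot('side');T=snapshot('top')
s=sense();c=(*s['tool_pos'],s['tcp_rot'][2]);print(np.round(c,1),s['tcp_rot'])
print(delta(c,(498,-329.6,177,15)))
crop(S,(295,330),130,130,4,'pics/s3.png'); crop(T,(418,300),100,80,7,'pics/t3.png')
"
```

```text
[ 502.6 -322.6  330.2   15.8] [ 1.79982481e+02 -2.73501969e-02  1.57955384e+01]
[np.float64(-6.3), np.float64(5.5), np.float64(153.2), np.float64(0.014)]
```

View pics/s3.png

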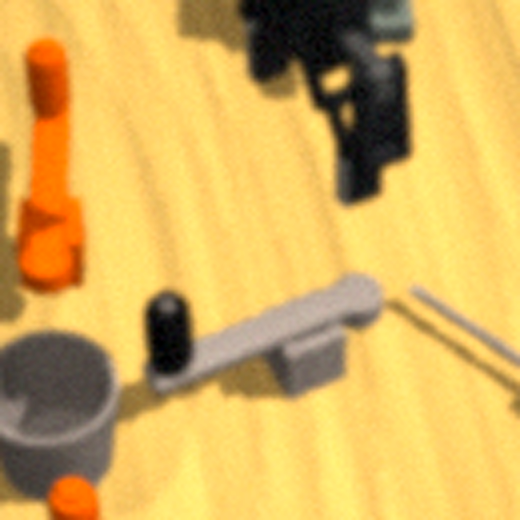

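View pics/t3.png

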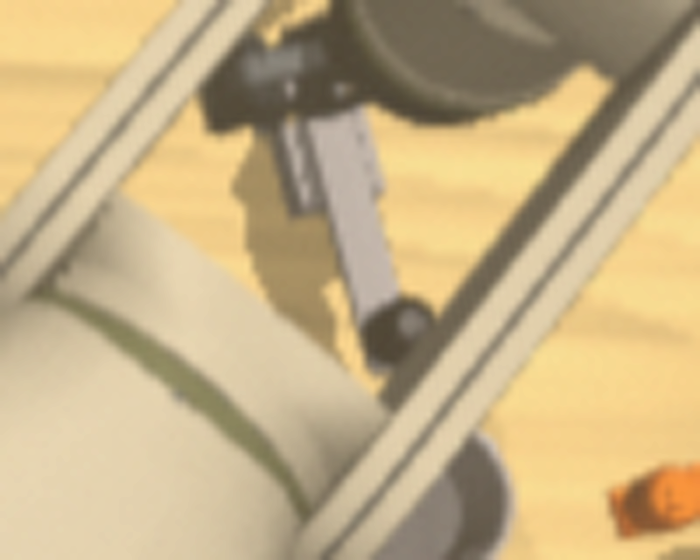

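>>> {"op": "arm_command", "data": {
  "plan": [
    {"jaw":0,"dx":-6,"dy":5,"dz":60,"wx":0,"wy":0,"wz":0.014},
    {"jaw":0,"dx":-6,"dy":5,"dz":60,"wx":0,"wy":0,"wz":0.014},
    {"jaw":0,"dx":-6,"dy":5,"dz":60,"wx":0,"wy":0,"wz":0.014},
    {"jaw":0,"dx":-6,"dy":5,"dz":60,"wx":0,"wy":0,"wz":0.014}
  ]
}}

```text
time: 4.7
tool_pos: [498.1, -330.0, 270.9]
tcp_rot: [180.0, -0.0, 14.9]
ft_force: [0.3, -1.1, 0.7]
finger_gap: 85.5
```

```bash
python3 -c "
from bench import *
from h import *
S=snapshot('side')
s=sense();c=(*s['tool_pos'],s['tcp_rot'][2]);print(np.round(c,1),s['tcp_rot'])
print(delta(c,(498,-329.6,177,15)))
t=local((c[0],c[1],c[2]-173+8),c[3],[(0,-43,0),(0,43,0),(0,0,0)])
crop(S,(295,330),130,130,4,'pics/s4.png',proj(S,t))
"
```

```text
[ 498.5 -330.4  271.8   14.9] [ 1.79892770e+02 -8.83576306e-02  1.49228489e+01]
[np.float64(-0.2), np.float64(-0.9), np.float64(94.8), np.float64(-0.001)]
```

View pics/s4.png

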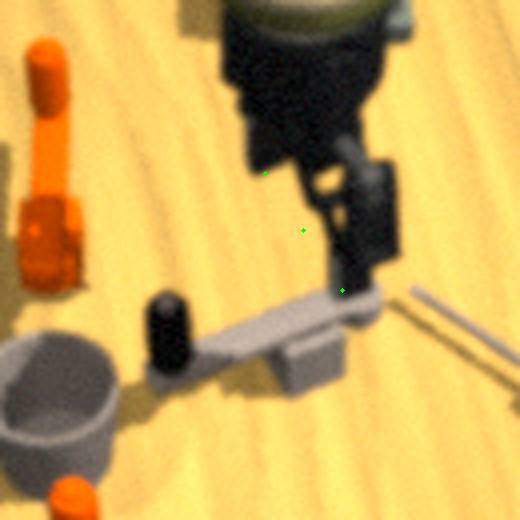

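The side view shows the open fingers straddling the arm: near tip at crop (350,295), far tip at (268,172). They agree with the projected TCP, so I'll descend and grip.

>>> {"op": "arm_command", "data": {
  "plan": [
    {"jaw":0,"dx":0,"dy":0,"dz":35,"wx":0,"wy":0,"wz":0},
    {"jaw":0,"dx":0,"dy":0,"dz":65,"wx":0,"wy":0,"wz":0},
    {"jaw":0,"dx":0,"dy":0,"dz":85,"wx":0,"wy":0,"wz":0},
    {"jaw":0,"dx":0,"dy":0,"dz":94,"wx":0,"wy":0,"wz":0},
    {"jaw":0,"dx":0,"dy":0,"dz":94,"wx":0,"wy":0,"wz":0},
    {"jaw":0,"dx":0,"dy":0,"dz":94,"wx":0,"wy":0,"wz":0}
  ]
}}

```text
time: 5.35
tool_pos: [498.6, -330.9, 177.7]
tcp_rot: [179.9, -0.1, 14.9]
ft_force: [0.1, 0.1, 0.6]
finger_gap: 85.5
```

>>> {"op": "arm_command", "data": {
  "plan": [
    {"jaw":0.4,"dx":0,"dy":0,"dz":0,"wx":0,"wy":0,"wz":0},
    {"jaw":0.55,"dx":0,"dy":0,"dz":0,"wx":0,"wy":0,"wz":0},
    {"jaw":0.7,"dx":0,"dy":0,"dz":0,"wx":0,"wy":0,"wz":0},
    {"jaw":0.85,"dx":0,"dy":0,"dz":0,"wx":0,"wy":0,"wz":0},
    {"jaw":1,"dx":0,"dy":0,"dz":0,"wx":0,"wy":0,"wz":0},
    {"jaw":1,"dx":0,"dy":0,"dz":0,"wx":0,"wy":0,"wz":0},
    {"jaw":1,"dx":0,"dy":0,"dz":0,"wx":0,"wy":0,"wz":0}
  ],
  "squeeze": 40
}}

```text
time: 6.05
tool_pos: [498.0, -330.5, 176.4]
tcp_rot: [180.0, -0.0, 14.9]
ft_force: [-0.4, 0.8, 5.8]
finger_gap: 33.4
```

```bash
python3 -c "
from bench import *
from h import *
S=snapshot('side');T=snapshot('top')
s=sense();c=(*s['tool_pos'],s['tcp_rot'][2]);print(np.round(c,1),s['tcp_rot'],s['finger_gap'])
crop(S,(295,330),130,130,4,'pics/s5.png');crop(T,(418,300),100,80,7,'pics/t5.png')
"
```

```text
[ 498.  -330.5  176.4   14.9] [ 1.79963950e+02 -3.43294865e-02  1.48872283e+01] 33.389845744839
```

View pics/s5.png

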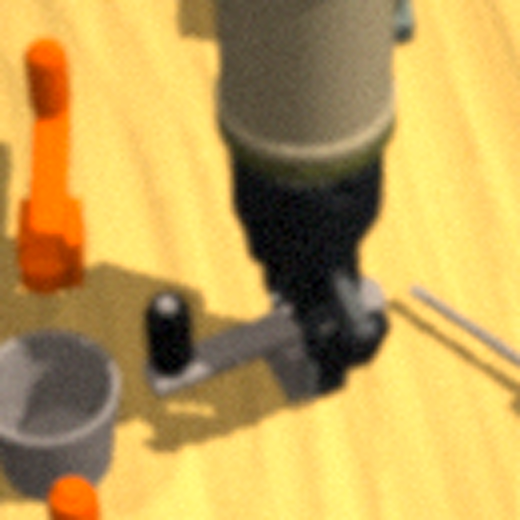

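The side view shows the fingers about 4–5 mm off the hub's middle towards the counterweight. I'll re-centre and grip again.

>>> {"op": "arm_command", "data": {
  "plan": [
    {"jaw":0.3,"dx":0,"dy":0,"dz":0,"wx":0,"wy":0,"wz":0},
    {"jaw":0.3,"dx":0,"dy":0,"dz":0,"wx":0,"wy":0,"wz":0},
    {"jaw":0.3,"dx":-4,"dy":0,"dz":0,"wx":0,"wy":0,"wz":0},
    {"jaw":0.3,"dx":-4,"dy":0,"dz":0,"wx":0,"wy":0,"wz":0},
    {"jaw":0.6,"dx":-4,"dy":0,"dz":0,"wx":0,"wy":0,"wz":0},
    {"jaw":1,"dx":-4,"dy":0,"dz":0,"wx":0,"wy":0,"wz":0},
    {"jaw":1,"dx":-4,"dy":0,"dz":0,"wx":0,"wy":0,"wz":0},
    {"jaw":1,"dx":-4,"dy":0,"dz":0,"wx":0,"wy":0,"wz":0},
    {"jaw":1,"dx":-4,"dy":0,"dz":0,"wx":0,"wy":0,"wz":0}
  ],
  "squeeze": 60
}}

```text
time: 7.05
tool_pos: [493.9, -331.5, 175.8]
tcp_rot: [180.0, -0.0, 14.9]
ft_force: [0.1, -1.5, 1.5]
finger_gap: 33.3
```

```bash
python3 -c "
from bench import *
from h import *
S=snapshot('side')
s=sense();c=(*s['tool_pos'],s['tcp_rot'][2]);print(np.round(c,1),s['tcp_rot'],s['finger_gap'],s['ft_force'])
crop(S,(300,350),100,90,6,'pics/s6.png')
print(delta(c,(c[0],c[1],290,c[3])),delta(c,(568,-50,290,-7.7)))
"
```

```text
[ 493.9 -331.5  175.8   14.9] [ 1.79980606e+02 -7.41147575e-03  1.48853291e+01] 33.52284803656599 [-0.16530594 -0.70133832  0.872929  ]
[np.float64(0.0), np.float64(0.0), np.float64(-114.2), np.float64(-0.0)] [np.float64(143.9), np.float64(-253.0), np.float64(-114.2), np.float64(0.394)]
```

View pics/s6.png

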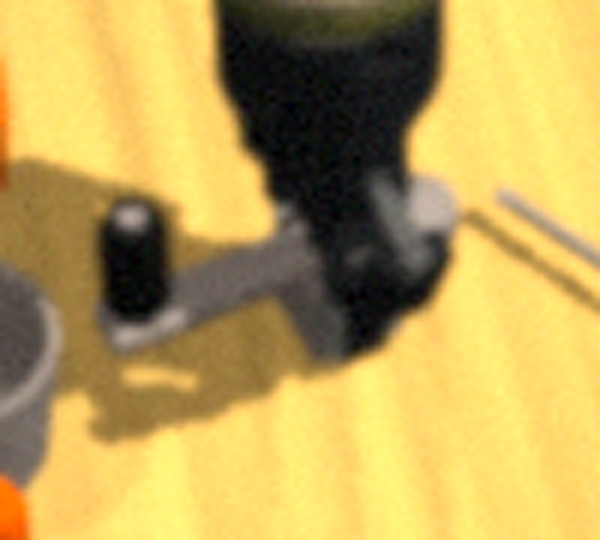

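>>> {"op": "arm_command", "data": {
  "plan": [
    {"jaw":1,"dx":0,"dy":0,"dz":-20,"wx":0,"wy":0,"wz":0},
    {"jaw":1,"dx":0,"dy":0,"dz":-60,"wx":0,"wy":0,"wz":0},
    {"jaw":1,"dx":0,"dy":0,"dz":-100,"wx":0,"wy":0,"wz":0},
    {"jaw":1,"dx":0,"dy":0,"dz":-125,"wx":0,"wy":0,"wz":0},
    {"jaw":1,"dx":36,"dy":-63,"dz":-125,"wx":0,"wy":0,"wz":0.1},
    {"jaw":1,"dx":60,"dy":-105,"dz":-125,"wx":0,"wy":0,"wz":0.2},
    {"jaw":1,"dx":80,"dy":-140,"dz":-125,"wx":0,"wy":0,"wz":0.3},
    {"jaw":1,"dx":100,"dy":-176,"dz":-125,"wx":0,"wy":0,"wz":0.394},
    {"jaw":1,"dx":120,"dy":-212,"dz":-125,"wx":0,"wy":0,"wz":0.394},
    {"jaw":1,"dx":136,"dy":-239,"dz":-125,"wx":0,"wy":0,"wz":0.394},
    {"jaw":1,"dx":144,"dy":-253,"dz":-125,"wx":0,"wy":0,"wz":0.394},
    {"jaw":1,"dx":144,"dy":-253,"dz":-125,"wx":0,"wy":0,"wz":0.394}
  ]
}}

```text
time: 8.3
tool_pos: [568.1, -47.8, 300.0]
tcp_rot: [-180.0, 0.1, -7.5]
ft_force: [1.5, -1.0, -2.9]
finger_gap: 33.2
```

```bash
cat > v.py <<'E'
from bench import *
from h import *
import sys
k=sys.argv[1]
S=snapshot('side');T=snapshot('top')
s=sense();c=(*s['tool_pos'],s['tcp_rot'][2]);print(np.round(c,1),s['tcp_rot'].round(2),s['finger_gap'],s['ft_force'].round(1),s['wrist_torque'].round(2))
crop(S,(310,220),110,110,5,f'pics/s{k}.png');crop(T,(305,255),100,80,7,f'pics/t{k}.png')
for n in("side","top"):
  for t in ("crank_grip","crank_hub","crank","shaft_top"):
    print(n,t,[(round(q["score"],2),np.round(q["pixel"],1).tolist()) for q in pinpoint(n,t)])
E
python3 v.py 7
```

```text
[567.8 -50.2 300.2  -7.7] [ 1.7997e+02  6.0000e-02 -7.6500e+00] 33.01403394599373 [ 0.5 -0.1 -2.6] [-0.02  0.   -0.04]
side crank_grip [(0.9, [239.1, 286.3]), (0.75, [250.5, 393.8]), (0.62, [281.0, 201.9])]
side crank_hub [(0.94, [269.5, 440.0]), (0.7, [243.3, 324.7]), (0.57, [313.7, 214.8])]
side crank [(0.76, [246.9, 327.9]), (0.72, [311.4, 224.2]), (0.63, [265.4, 445.9])]
side shaft_top [(0.58, [394.2, 245.9]), (0.48, [309.8, 230.1]), (0.28, [312.6, 239.7]), (0.18, [311.6, 223.1])]
top crank_grip [(0.88, [462.1, 331.7]), (0.59, [351.4, 314.9]), (0.56, [314.0, 262.8])]
top crank_hub [(0.93, [480.7, 323.7]), (0.78, [381.6, 328.5])]
top crank [(0.91, [479.6, 325.7]), (0.59, [377.2, 322.5]), (0.52, [315.6, 246.6])]
top shaft_top [(0.66, [318.1, 242.7])]
```

View pics/s7.png

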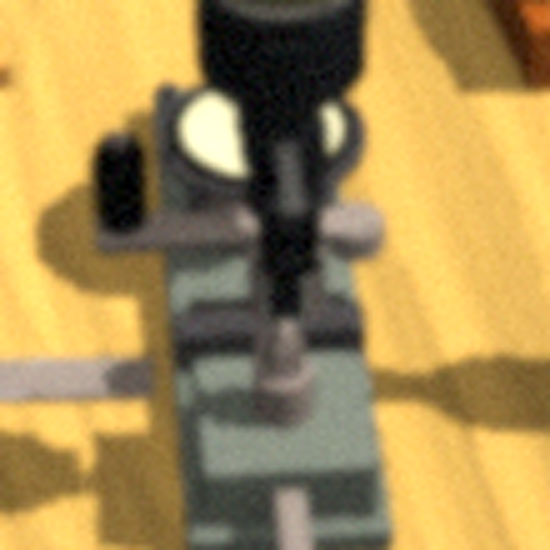

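View pics/t7.png

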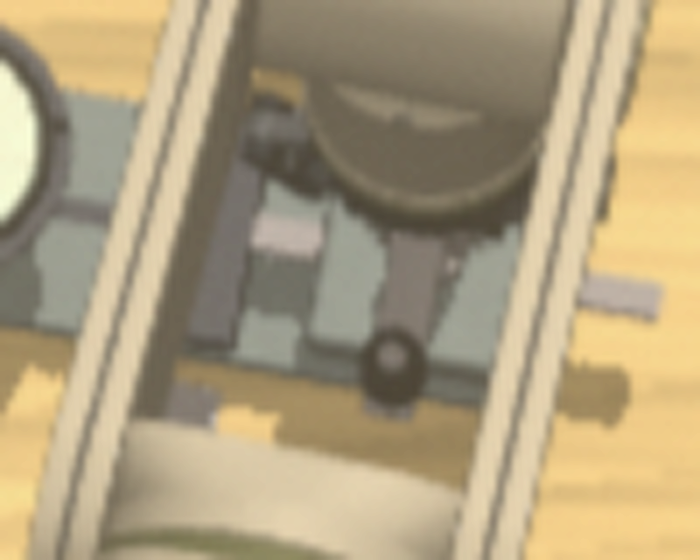

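Run:
```python
from bench import *
from h import *
S=snapshot('side');T=snapshot('top')
hp,f=tri([S,T],[(278.6,192.2),(310.7,265.6)]); print("handle top",hp.round(1),f.round(2))
sh,f2=tri([S,T],[(311.2,229.6),(315.9,247.6)]); print("shaft top",sh.round(1),f2.round(2))
tcp=sense()['tool_pos']; 
for yaw in(-7.7,-7,-8.5):
  print(yaw,"hub",(local(hp,yaw,[(75,0,-93)])[0]).round(1))
```

```text
handle top [497.6 -40.5 218.1] [-0.43  0.12  0.02 -0.5 ]
shaft top [569.3 -51.1 104.8] [-0.66  0.19  0.05 -0.78]
-7.7 hub [571.9 -50.6 125.1]
-7 hub [572.  -49.7 125.1]
-8.5 hub [571.8 -51.6 125.1]
```

Hub relative to shaft needs about −2.5 mm in tool x and +0.9 mm in tool y. I'll shift and come down to just above the shaft top.

>>> {"op": "arm_command", "data": {
  "plan": [
    {"jaw":1,"dx":-2.5,"dy":0.9,"dz":5,"wx":0,"wy":0,"wz":0},
    {"jaw":1,"dx":-2.5,"dy":0.9,"dz":11,"wx":0,"wy":0,"wz":0},
    {"jaw":1,"dx":-2.5,"dy":0.9,"dz":14,"wx":0,"wy":0,"wz":0},
    {"jaw":1,"dx":-2.5,"dy":0.9,"dz":14,"wx":0,"wy":0,"wz":0}
  ]
}}

```text
time: 9.3
tool_pos: [565.0, -50.3, 285.6]
tcp_rot: [-180.0, 0.1, -7.7]
ft_force: [-0.1, -0.7, -3.8]
finger_gap: 33.2
```

```bash
python3 v.py 8 | head -1
```

```text
[565.4 -50.4 286.5  -7.7] [-1.80e+02  2.00e-02 -7.68e+00] 33.14257535378386 [ 0.   0.2 -2.6] [-0.02 -0.02 -0.08]
```

View pics/s8.png

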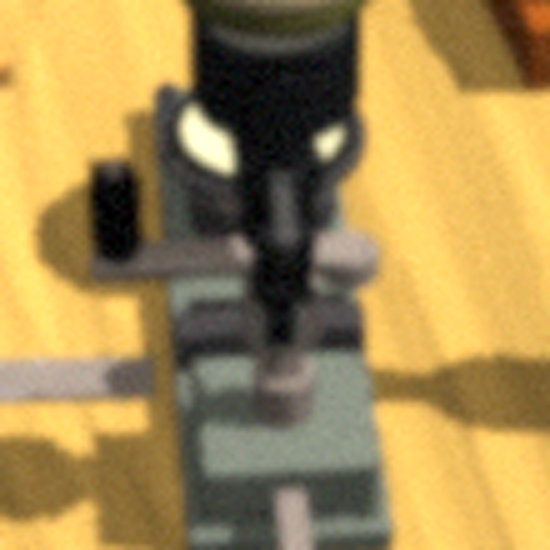

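View pics/t8.png

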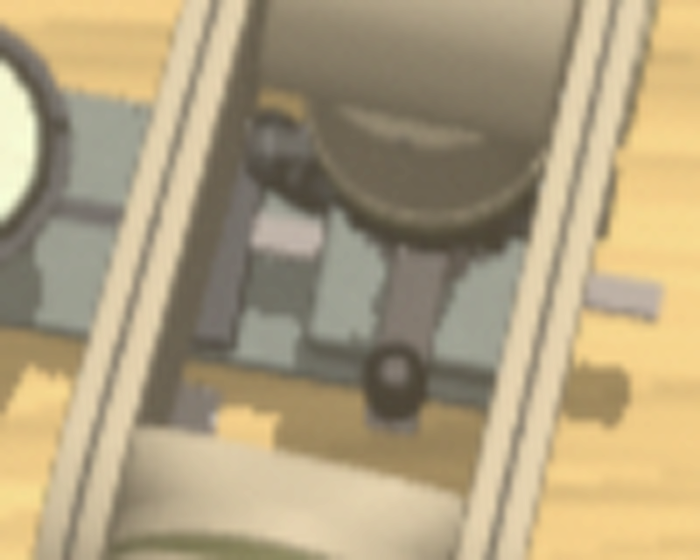

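>>> {"op": "arm_command", "data": {
  "plan": [
    {"jaw":1,"dx":0,"dy":0,"dz":1,"wx":0,"wy":0,"wz":0},
    {"jaw":1,"dx":0,"dy":0,"dz":2,"wx":0,"wy":0,"wz":0},
    {"jaw":1,"dx":0,"dy":0,"dz":3,"wx":0,"wy":0,"wz":0},
    {"jaw":1,"dx":0,"dy":0,"dz":4,"wx":0,"wy":0,"wz":0},
    {"jaw":1,"dx":0,"dy":0,"dz":5,"wx":0,"wy":0,"wz":0}
  ]
}}

```text
time: 10.3
tool_pos: [565.4, -50.4, 281.5]
tcp_rot: [180.0, 0.0, -7.7]
ft_force: [0.4, -0.2, -3.7]
finger_gap: 33.6
```

>>> {"op": "arm_command", "data": {
  "plan": [
    {"jaw":1,"dx":0,"dy":0,"dz":0.7,"wx":0,"wy":0,"wz":0},
    {"jaw":1,"dx":0,"dy":0,"dz":1.4,"wx":0,"wy":0,"wz":0},
    {"jaw":1,"dx":0,"dy":0,"dz":2,"wx":0,"wy":0,"wz":0}
  ]
}}

```text
time: 10.6
tool_pos: [565.4, -50.4, 279.6]
tcp_rot: [180.0, 0.0, -7.7]
ft_force: [-0.6, -0.3, -3.4]
finger_gap: 33.3
```

>>> {"op": "arm_command", "data": {
  "plan": [
    {"jaw":1,"dx":0,"dy":0,"dz":0.7,"wx":0,"wy":0,"wz":0},
    {"jaw":1,"dx":0,"dy":0,"dz":1.4,"wx":0,"wy":0,"wz":0},
    {"jaw":1,"dx":0,"dy":0,"dz":2,"wx":0,"wy":0,"wz":0}
  ]
}}

```text
time: 10.9
tool_pos: [565.4, -50.4, 277.7]
tcp_rot: [-180.0, -0.0, -7.7]
ft_force: [-0.1, 0.2, -3.5]
finger_gap: 33.4
```

>>> {"op": "arm_command", "data": {
  "plan": [
    {"jaw":1,"dx":0,"dy":0,"dz":0.7,"wx":0,"wy":0,"wz":0},
    {"jaw":1,"dx":0,"dy":0,"dz":1.4,"wx":0,"wy":0,"wz":0},
    {"jaw":1,"dx":0,"dy":0,"dz":2,"wx":0,"wy":0,"wz":0}
  ]
}}

```text
time: 11.2
tool_pos: [565.4, -50.4, 275.7]
tcp_rot: [180.0, -0.0, -7.7]
ft_force: [-1.3, -0.3, 0.2]
finger_gap: 33.2
```

>>> {"op": "arm_command", "data": {
  "plan": [
    {"jaw":1,"dx":-0.5,"dy":0,"dz":0,"wx":0,"wy":0,"wz":0},
    {"jaw":1,"dx":-0.5,"dy":0,"dz":0.4,"wx":0,"wy":0,"wz":0},
    {"jaw":1,"dx":-0.5,"dy":0,"dz":0.8,"wx":0,"wy":0,"wz":0}
  ]
}}

```text
time: 11.5
tool_pos: [565.1, -50.4, 275.5]
tcp_rot: [180.0, -0.0, -7.7]
ft_force: [-1.8, 0.7, 4.9]
finger_gap: 33.3
```

```bash
python3 v.py 9 | head -1
```

```text
[565.1 -50.4 275.5  -7.7] [ 1.80e+02 -4.00e-02 -7.69e+00] 33.440432593676434 [-2.1  0.   4.1] [0.08 0.31 0.01]
```

>>> {"op": "arm_command", "data": {
  "plan": [
    {"jaw":1,"dx":0,"dy":0,"dz":-0.5,"wx":0,"wy":0,"wz":0},
    {"jaw":1,"dx":-0.5,"dy":0,"dz":-0.5,"wx":0,"wy":0,"wz":0},
    {"jaw":1,"dx":-1,"dy":0,"dz":-0.3,"wx":0,"wy":0,"wz":0},
    {"jaw":1,"dx":-1,"dy":0,"dz":0,"wx":0,"wy":0,"wz":0}
  ]
}}

```text
time: 12.4
tool_pos: [564.4, -50.3, 275.5]
tcp_rot: [180.0, -0.1, -7.7]
ft_force: [1.7, 0.0, 4.7]
finger_gap: 33.2
```

```bash
python3 v.py 10 | head -1
```

```text
[564.4 -50.3 275.5  -7.7] [ 1.80e+02 -1.00e-01 -7.69e+00] 33.29066276177877 [2.7 0.5 4.3] [-0.02 -0.48 -0.03]
```

View pics/s10.png

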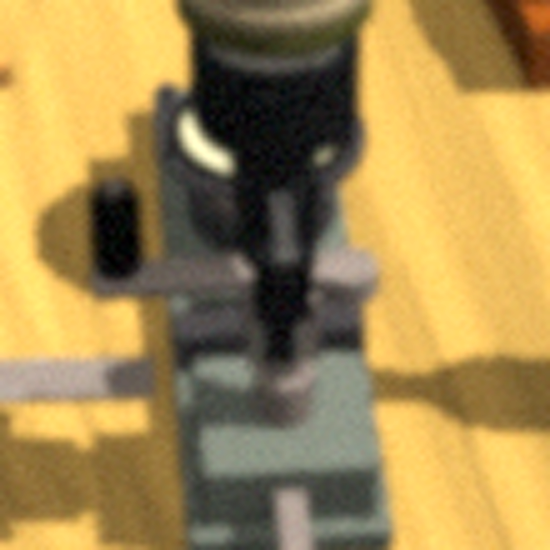

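>>> {"op": "arm_command", "data": {
  "plan": [
    {"jaw":1,"dx":0,"dy":0,"dz":-2,"wx":0,"wy":0,"wz":0},
    {"jaw":1,"dx":0.5,"dy":0,"dz":-2,"wx":0,"wy":0,"wz":0},
    {"jaw":1,"dx":0.5,"dy":1,"dz":-2,"wx":0,"wy":0,"wz":0},
    {"jaw":1,"dx":0.5,"dy":2,"dz":-2,"wx":0,"wy":0,"wz":0},
    {"jaw":1,"dx":0.5,"dy":2.5,"dz":-2,"wx":0,"wy":0,"wz":0},
    {"jaw":1,"dx":0.5,"dy":2.5,"dz":-2,"wx":0,"wy":0,"wz":0}
  ]
}}

```text
time: 13.5
tool_pos: [564.0, -51.7, 276.1]
tcp_rot: [-179.9, 0.0, -7.7]
ft_force: [6.3, 5.3, -2.3]
finger_gap: 32.9
```

>>> {"op": "arm_command", "data": {
  "plan": [
    {"jaw":1,"dx":0,"dy":-1.5,"dz":0,"wx":0,"wy":0,"wz":0},
    {"jaw":1,"dx":0,"dy":-3,"dz":0,"wx":0,"wy":0,"wz":0},
    {"jaw":1,"dx":0,"dy":-4.5,"dz":0,"wx":0,"wy":0,"wz":0},
    {"jaw":1,"dx":0,"dy":-5,"dz":0,"wx":0,"wy":0,"wz":0},
    {"jaw":1,"dx":0,"dy":-5,"dz":0,"wx":0,"wy":0,"wz":0}
  ]
}}

```text
time: 14.0
tool_pos: [564.5, -48.1, 276.0]
tcp_rot: [180.0, 0.1, -7.7]
ft_force: [5.0, -2.5, -2.4]
finger_gap: 33.6
```

>>> {"op": "arm_command", "data": {
  "plan": [
    {"jaw":1,"dx":0.5,"dy":1,"dz":0,"wx":0,"wy":0,"wz":0},
    {"jaw":1,"dx":1,"dy":2,"dz":0,"wx":0,"wy":0,"wz":0},
    {"jaw":1,"dx":1,"dy":2,"dz":0,"wx":0,"wy":0,"wz":0}
  ]
}}

```text
time: 14.3
tool_pos: [564.9, -49.9, 275.9]
tcp_rot: [-180.0, 0.1, -7.7]
ft_force: [3.0, 0.3, -3.4]
finger_gap: 33.3
```

>>> {"op": "arm_command", "data": {
  "plan": [
    {"jaw":1,"dx":1,"dy":0,"dz":0,"wx":0,"wy":0,"wz":0},
    {"jaw":1,"dx":1,"dy":0,"dz":0,"wx":0,"wy":0,"wz":0}
  ]
}}

```text
time: 14.5
tool_pos: [566.1, -50.1, 276.4]
tcp_rot: [180.0, 0.1, -7.7]
ft_force: [-0.4, -0.6, -3.6]
finger_gap: 33.3
```

>>> {"op": "arm_command", "data": {
  "plan": [
    {"jaw":1,"dx":1,"dy":0,"dz":0,"wx":0,"wy":0,"wz":0},
    {"jaw":1,"dx":2,"dy":0,"dz":0,"wx":0,"wy":0,"wz":0},
    {"jaw":1,"dx":2,"dy":0,"dz":0,"wx":0,"wy":0,"wz":0}
  ]
}}

```text
time: 14.8
tool_pos: [568.1, -50.3, 276.6]
tcp_rot: [180.0, 0.1, -7.7]
ft_force: [-2.4, 0.2, -2.1]
finger_gap: 33.1
```

>>> {"op": "arm_command", "data": {
  "plan": [
    {"jaw":1,"dx":1,"dy":0,"dz":0,"wx":0,"wy":0,"wz":0},
    {"jaw":1,"dx":1.5,"dy":0,"dz":0,"wx":0,"wy":0,"wz":0},
    {"jaw":1,"dx":1.5,"dy":0,"dz":0,"wx":0,"wy":0,"wz":0}
  ]
}}

```text
time: 15.1
tool_pos: [569.0, -50.4, 276.3]
tcp_rot: [180.0, 0.2, -7.7]
ft_force: [-8.2, 1.2, -0.1]
finger_gap: 33.3
```

>>> {"op": "arm_command", "data": {
  "plan": [
    {"jaw":1,"dx":-1.5,"dy":0,"dz":0,"wx":0,"wy":0,"wz":0},
    {"jaw":1,"dx":-3.2,"dy":0,"dz":0,"wx":0,"wy":0,"wz":0},
    {"jaw":1,"dx":-3.2,"dy":0,"dz":0,"wx":0,"wy":0,"wz":0},
    {"jaw":1,"dx":-3.2,"dy":0,"dz":1,"wx":0,"wy":0,"wz":0},
    {"jaw":1,"dx":-3.2,"dy":0,"dz":2,"wx":0,"wy":0,"wz":0},
    {"jaw":1,"dx":-3.2,"dy":0,"dz":2.5,"wx":0,"wy":0,"wz":0}
  ]
}}

```text
time: 15.7
tool_pos: [567.2, -50.2, 275.4]
tcp_rot: [180.0, -0.1, -7.7]
ft_force: [-3.3, -0.4, 6.8]
finger_gap: 33.3
```

>>> {"op": "arm_command", "data": {
  "plan": [
    {"jaw":1,"dx":0,"dy":0,"dz":0.6,"wx":0,"wy":0,"wz":0},
    {"jaw":1,"dx":0,"dy":0,"dz":1.2,"wx":0,"wy":0,"wz":0}
  ]
}}

```text
time: 15.9
tool_pos: [567.3, -50.1, 275.2]
tcp_rot: [180.0, -0.1, -7.7]
ft_force: [-6.7, 0.9, 13.4]
finger_gap: 33.4
```

>>> {"op": "arm_command", "data": {
  "plan": [
    {"jaw":1,"dx":0,"dy":0,"dz":-1.2,"wx":0,"wy":0,"wz":0},
    {"jaw":1,"dx":0,"dy":0,"dz":-1.7,"wx":0,"wy":0,"wz":0}
  ]
}}

```text
time: 16.1
tool_pos: [567.1, -50.1, 275.6]
tcp_rot: [180.0, -0.1, -7.7]
ft_force: [-0.5, 0.6, 1.9]
finger_gap: 33.2
```

Run:
```python
from bench import *
from h import *
S=snapshot('side');T=snapshot('top');s=sense();print(s['tool_pos'].round(1),s['ft_force'].round(1),s['wrist_torque'].round(2))
crop(S,(302,222),70,60,11,'pics/s11.png');crop(T,(310,260),70,60,11,'pics/t11.png')
```

```text
[567.1 -50.2 275.5] [-1.4 -0.3  4.8] [ 0.05  0.24 -0.01]
```

View pics/s11.png

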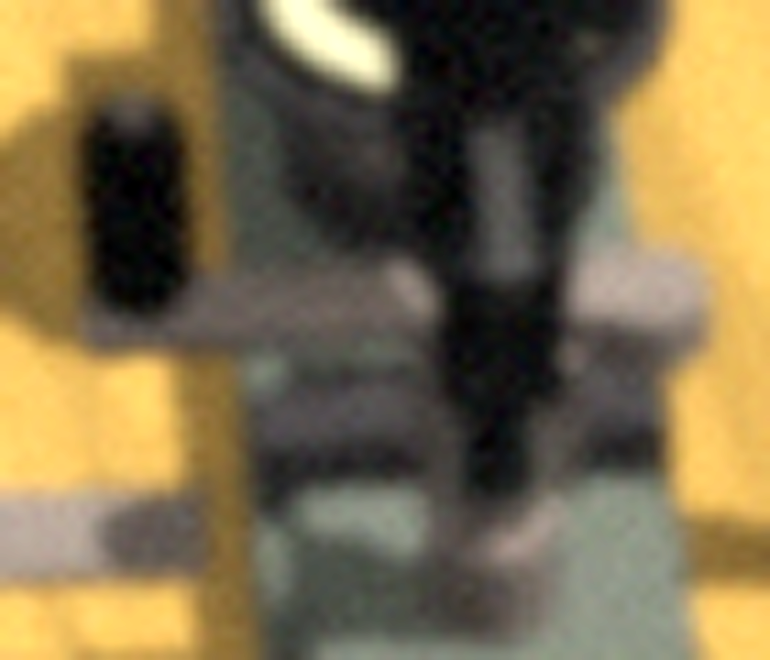

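View pics/t11.png

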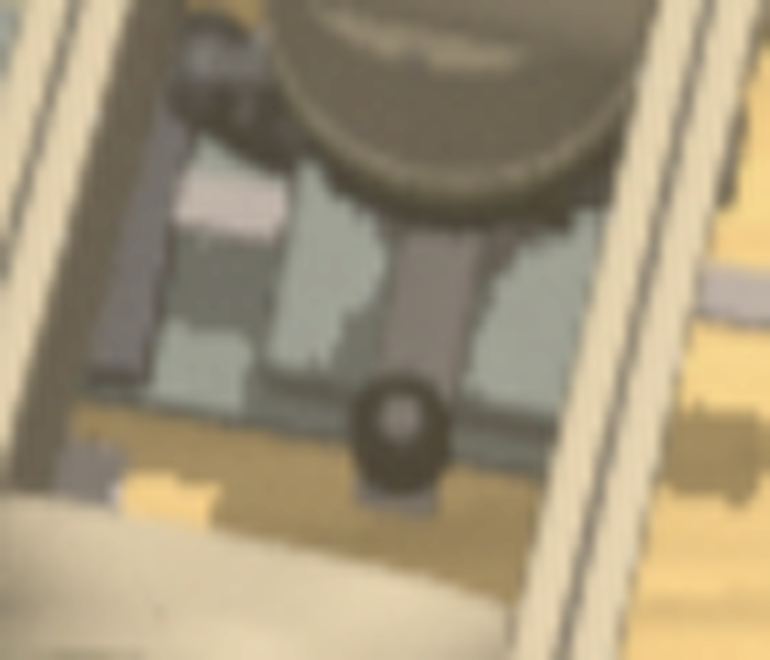

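>>> {"op": "arm_command", "data": {
  "plan": [
    {"jaw":1,"dx":-0.3,"dy":0,"dz":0.3,"wx":0,"wy":0,"wz":0},
    {"jaw":1,"dx":-0.6,"dy":0,"dz":0.3,"wx":0,"wy":0,"wz":0},
    {"jaw":1,"dx":-0.9,"dy":0,"dz":0.3,"wx":0,"wy":0,"wz":0},
    {"jaw":1,"dx":-1.2,"dy":0,"dz":0.3,"wx":0,"wy":0,"wz":0}
  ]
}}

```text
time: 16.6
tool_pos: [566.3, -50.1, 275.4]
tcp_rot: [180.0, -0.2, -7.7]
ft_force: [3.3, -1.4, 4.7]
finger_gap: 33.0
```

>>> {"op": "arm_command", "data": {
  "plan": [
    {"jaw":1,"dx":-0.3,"dy":0,"dz":0,"wx":0,"wy":0,"wz":0},
    {"jaw":1,"dx":-0.6,"dy":0,"dz":0,"wx":0,"wy":0,"wz":0},
    {"jaw":1,"dx":-0.6,"dy":0,"dz":0,"wx":0,"wy":0,"wz":0}
  ]
}}

```text
time: 16.9
tool_pos: [565.5, -50.0, 275.3]
tcp_rot: [180.0, -0.1, -7.7]
ft_force: [3.0, -0.5, 6.6]
finger_gap: 33.3
```

>>> {"op": "arm_command", "data": {
  "plan": [
    {"jaw":1,"dx":0,"dy":-0.3,"dz":0,"wx":0,"wy":0,"wz":0},
    {"jaw":1,"dx":0,"dy":-0.6,"dz":0,"wx":0,"wy":0,"wz":0},
    {"jaw":1,"dx":0,"dy":-0.9,"dz":0,"wx":0,"wy":0,"wz":0}
  ]
}}

```text
time: 17.2
tool_pos: [565.5, -49.5, 275.3]
tcp_rot: [179.9, -0.1, -7.7]
ft_force: [1.9, -4.4, 5.4]
finger_gap: 33.0
```

Run:
```python
from bench import *
s=sense();print(s['tool_pos'].round(2),s['ft_force'].round(1),s['wrist_torque'].round(2))
```

```text
[565.5  -49.53 275.25] [ 1.9 -4.4  5.4] [-0.7  -0.59 -0.03]
```

>>> {"op": "arm_command", "data": {
  "plan": [
    {"jaw":1,"dx":0,"dy":-0.3,"dz":0,"wx":0,"wy":0,"wz":0},
    {"jaw":1,"dx":0,"dy":-0.6,"dz":0,"wx":0,"wy":0,"wz":0},
    {"jaw":1,"dx":0,"dy":-0.6,"dz":0,"wx":0,"wy":0,"wz":0}
  ]
}}

```text
time: 17.5
tool_pos: [565.5, -49.1, 275.2]
tcp_rot: [179.9, -0.1, -7.7]
ft_force: [1.9, -2.9, 7.5]
finger_gap: 33.7
```

Run:
```python
from bench import *
s=sense();print(s['tool_pos'].round(2),s['ft_force'].round(1),s['wrist_torque'].round(2))
```

```text
[565.49 -49.07 275.24] [ 1.9 -2.9  7.5] [-0.68 -0.39 -0.02]
```

>>> {"op": "arm_command", "data": {
  "plan": [
    {"jaw":1,"dx":0,"dy":0,"dz":-0.5,"wx":0,"wy":0,"wz":0},
    {"jaw":1,"dx":0.6,"dy":0.3,"dz":-0.5,"wx":0,"wy":0,"wz":0},
    {"jaw":1,"dx":1.1,"dy":0.5,"dz":-0.3,"wx":0,"wy":0,"wz":0},
    {"jaw":1,"dx":1.1,"dy":0.5,"dz":0.1,"wx":0,"wy":0,"wz":0}
  ]
}}

```text
time: 17.9
tool_pos: [565.9, -49.1, 275.0]
tcp_rot: [180.0, 0.1, -7.7]
ft_force: [-3.4, -0.1, 13.7]
finger_gap: 33.1
```

Run:
```python
from bench import *
s=sense();print(s['tool_pos'].round(2),s['ft_force'].round(1),s['wrist_torque'].round(2))
```

```text
[565.94 -49.06 274.98] [-3.4 -0.1 13.7] [-0.14  0.63 -0.  ]
```

>>> {"op": "arm_command", "data": {
  "plan": [
    {"jaw":1,"dx":0,"dy":0,"dz":-1.5,"wx":0,"wy":0,"wz":0},
    {"jaw":1,"dx":0,"dy":0,"dz":-1.5,"wx":0,"wy":0,"wz":0},
    {"jaw":1,"dx":0,"dy":0,"dz":-1.5,"wx":0,"wy":0,"wz":0}
  ]
}}

```text
time: 18.2
tool_pos: [565.8, -49.0, 275.5]
tcp_rot: [-180.0, 0.1, -7.7]
ft_force: [-1.4, -1.5, 4.3]
finger_gap: 33.0
```

Run:
```python
from bench import *
s=sense();print(s['tool_pos'].round(2),s['ft_force'].round(1),s['wrist_torque'].round(2))
```

```text
[565.79 -48.97 275.49] [-1.4 -1.5  4.3] [-0.22  0.23  0.03]
```

>>> {"op": "arm_command", "data": {
  "plan": [
    {"jaw":1,"dx":0,"dy":0,"dz":-1,"wx":0,"wy":0,"wz":0},
    {"jaw":1,"dx":0,"dy":0,"dz":-1,"wx":0,"wy":0,"wz":0},
    {"jaw":1,"dx":0,"dy":0,"dz":-1,"wx":0,"wy":0,"wz":0}
  ]
}}

```text
time: 18.5
tool_pos: [565.7, -48.8, 276.0]
tcp_rot: [-180.0, 0.1, -7.7]
ft_force: [1.1, 0.0, -3.3]
finger_gap: 32.8
```

Run:
```python
from bench import *
s=sense();print(s['tool_pos'].round(2),s['ft_force'].round(1),s['wrist_torque'].round(2))
```

```text
[565.74 -48.83 275.95] [ 1.1  0.  -3.3] [-0.01  0.01  0.02]
```

>>> {"op": "arm_command", "data": {
  "plan": [
    {"jaw":1,"dx":0.9,"dy":0.75,"dz":0,"wx":0,"wy":0,"wz":0},
    {"jaw":1,"dx":0.9,"dy":0.75,"dz":0,"wx":0,"wy":0,"wz":0},
    {"jaw":1,"dx":0.9,"dy":0.75,"dz":0.8,"wx":0,"wy":0,"wz":0},
    {"jaw":1,"dx":0.9,"dy":0.75,"dz":1.5,"wx":0,"wy":0,"wz":0}
  ]
}}

```text
time: 18.9
tool_pos: [567.1, -49.9, 275.6]
tcp_rot: [-180.0, -0.0, -7.7]
ft_force: [-1.1, -0.8, 2.1]
finger_gap: 33.1
```

Run:
```python
from bench import *
s=sense();print(s['tool_pos'].round(2),s['ft_force'].round(1),s['wrist_torque'].round(2))
```

```text
[567.07 -49.88 275.61] [-1.1 -0.8  2.1] [0.06 0.23 0.03]
```

Contact is at the shoulder with sliding friction only, so the yaw may be off. The jaw edge in the top view leans about 2.5° more than the crank arm. I'll measure the vise yaw from line segments in the first top picture.

Run:
```python
from bench import *
from h import *
for n,z in(("top",18),("side",18)):
    M=snapshot(n)
    g=cv2.imread(f"pics/{n}0.png",0)
    L=cv2.createLineSegmentDetector().detect(g)[0][:,0]
    for x1,y1,x2,y2 in L:
        l=np.hypot(x2-x1,y2-y1)
        box=(195,345,205,285) if n=="top" else (275,345,175,285)
        if l<16 or not(box[0]<min(x1,x2) and max(x1,x2)<box[1] and box[2]<min(y1,y2) and max(y1,y2)<box[3]): continue
        a=onz(M,(x1,y1),z);b=onz(M,(x2,y2),z)
        d=b-a; ang=np.degrees(np.arctan2(d[1],d[0])); ang=(ang+45)%90-45
        print(n,np.round([x1,y1,x2,y2]).astype(int),round(l),"yaw %.1f"%ang)
```

```text
top [223 220 250 215] 27 yaw 12.1
top [199 256 206 220] 36 yaw -6.7
top [243 283 226 281] 18 yaw -4.3
top [300 233 335 239] 35 yaw -7.2
top [263 263 210 253] 54 yaw -8.1
top [286 234 281 261] 27 yaw -7.4
top [327 274 266 264] 62 yaw -7.2
top [262 217 288 218] 26 yaw -1.5
side [301 200 320 197] 20 yaw 2.3
side [312 180 294 184] 18 yaw 6.2
side [315 177 328 187] 16 yaw 24.1
side [288 182 308 177] 21 yaw 11.2
side [330 248 333 273] 26 yaw -9.2
side [307 215 288 220] 19 yaw 13.3
side [297 260 328 258] 32 yaw -6.6
side [312 251 295 248] 17 yaw -23.2
side [287 219 286 189] 30 yaw -9.4
side [292 269 289 248] 21 yaw -6.1
side [337 219 343 234] 16 yaw 0.2
```

Run:
```python
from bench import *
from h import *
for n,z in(("top",146-0),("side",140)):
    M=snapshot(n); cv2.imwrite(f"pics/{n}12.png",M["pixels"][:,:,::-1])
    g=cv2.cvtColor(M["pixels"],cv2.COLOR_RGB2GRAY); g=cv2.resize(g,None,fx=2,fy=2,interpolation=cv2.INTER_CUBIC)
    L=cv2.createLineSegmentDetector().detect(g)[0][:,0]/2
    for x1,y1,x2,y2 in L:
        l=np.hypot(x2-x1,y2-y1)
        box=(280,325,225,275) if n=="top" else (255,330,205,260)
        if l<5 or not(box[0]<min(x1,x2) and max(x1,x2)<box[1] and box[2]<min(y1,y2) and max(y1,y2)<box[3]): continue
        zz=z if not(n=="top" and min(x1,x2)<305) else 50
        a=onz(M,(x1,y1),zz);b=onz(M,(x2,y2),zz)
        d=b-a; ang=np.degrees(np.arctan2(d[1],d[0])); ang=(ang+45)%90-45
        print(n,np.round([x1,y1,x2,y2],1),round(l),"yaw %.1f"%ang)
```

```text
top [300.8 246.9 293.  242.2] 9 yaw -29.0
top [310.7 252.4 302.8 244.8] 11 yaw -42.3
top [290.3 249.9 298.6 251.3] 8 yaw -7.8
top [289.8 259.7 288.1 265.6] 6 yaw -13.0
top [321.6 252.2 317.7 261.1] 10 yaw -21.1
top [315.3 265.7 324.7 267.2] 10 yaw -6.6
top [301.3 250.9 299.2 261.6] 11 yaw -8.2
top [319.1 251.  310.3 250.5] 9 yaw -1.1
top [289.1 265.8 296.  267. ] 7 yaw -7.8
top [301.7 240.2 307.2 245.2] 8 yaw -40.5
top [322.9 273.6 317.1 272.6] 6 yaw -7.5
top [310.9 247.1 321.6 247.2] 11 yaw 2.2
top [304.8 270.4 294.7 268.8] 10 yaw -7.2
top [292.2 268.4 282.1 266.3] 10 yaw -9.4
top [314.1 235.9 319.7 236.1] 6 yaw 0.6
top [304.1 232.1 309.9 234.9] 6 yaw -23.5
top [320.4 233.9 306.  230.8] 15 yaw -9.8
side [282.8 223.1 275.2 223.7] 8 yaw -5.4
side [326.9 224.6 328.3 237.1] 13 yaw -9.3
side [319.7 211.3 317.3 223. ] 12 yaw -20.0
side [307.  219.  304.1 214.5] 5 yaw 10.3
side [305.9 235.7 293.5 236.2] 12 yaw -7.9
side [271.6 223.8 260.6 215.6] 14 yaw 30.3
side [305.3 224.9 307.1 218.9] 6 yaw -22.9
side [261.8 216.  262.2 205.9] 10 yaw -9.6
side [284.7 244.5 258.5 246. ] 26 yaw -7.1
side 
[... 227 characters left out ...]
13.3 239.9] 6 yaw -26.7
side [285.4 249.9 283.5 245.2] 5 yaw 4.6
side [258.1 246.6 257.6 251.6] 5 yaw -12.4
side [294.9 252.1 295.5 259. ] 7 yaw -7.8
side [274.1 219.4 279.1 219.3] 5 yaw -10.5
side [312.2 250.4 296.5 249.9] 16 yaw -14.6
side [314.5 229.7 314.3 234.7] 5 yaw -14.1
side [294.8 239.8 303.8 242.3] 9 yaw -35.6
side [316.8 248.4 311.4 250.3] 6 yaw 15.2
side [309.2 243.9 314.7 242.7] 6 yaw 5.1
side [309.  234.5 305.1 239.5] 6 yaw -38.6
side [290.1 237.7 287.7 230.3] 8 yaw 1.2
side [295.9 225.  303.4 224.6] 8 yaw -7.2
side [308.6 234.  309.5 228.9] 5 yaw -18.1
side [300.5 215.7 296.1 213.2] 5 yaw 37.0
side [291.5 232.7 302.8 231.3] 11 yaw -1.0
side [263.5 236.8 269.7 235.9] 6 yaw 1.7
```

Run:
```python
from bench import *
from h import *
T=snapshot("top");S=snapshot("side")
# raw shaft detail from first pictures
for n in("top","side"):
    a=cv2.imread(f"pics/{n}0.png"); c=(316,247) if n=="top" else (312,236)
    a=a[c[1]-20:c[1]+20,c[0]-20:c[0]+20]; a=cv2.resize(a,None,fx=14,fy=14,interpolation=cv2.INTER_CUBIC)
    cv2.imwrite(f"pics/{n}_shaft.png",np.clip(a*1.6,0,255))
a=np.hstack([cv2.imread("pics/top_shaft.png")[:,:400],cv2.imread("pics/side_shaft.png")[:,80:480]]);cv2.imwrite("pics/shaft.png",a)
```

```text
[ WARN:0@3.129] global loadsave.cpp:1063 imwrite_ Unsupported depth image for selected encoder is fallbacked to CV_8U.
```

View pics/shaft.png

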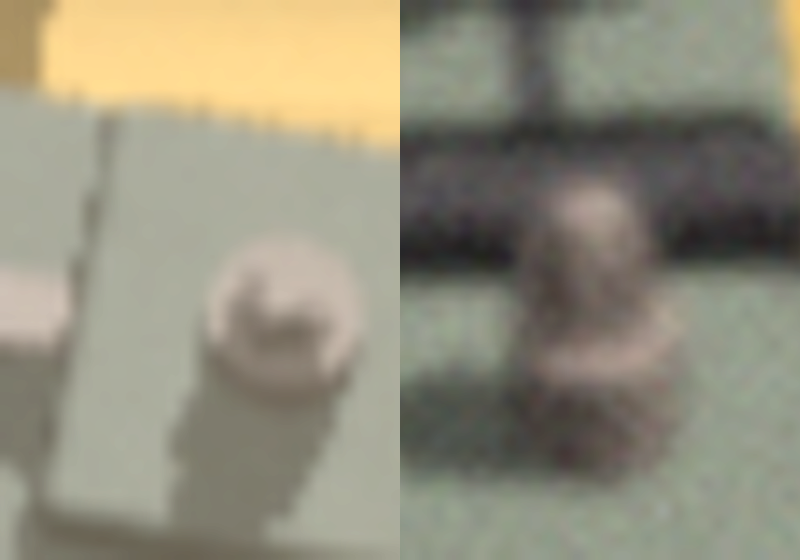

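The shaft close-up changes the picture. In the side view its silhouette is about 130 crop px wide, roughly 21 mm for a 15 mm square, and two faces show. So the shaft is turned relative to the vise. I'll measure its yaw by render-and-compare on the first, unobstructed pictures.

```bash
cat > shyaw.py <<'E'
from bench import *
from h import *
from scipy.ndimage import gaussian_filter
S=snapshot("side");T=snapshot("top")
imgs={"side":(S,cv2.imread("pics/side0.png").astype(float)),"top":(T,cv2.imread("pics/top0.png").astype(float))}
K=8
def render(M,o,yaw,win,off):
    x0,y0,w,h=win
    lab=np.zeros((h*K,w*K),np.uint8)
    def poly(P,i):
        q=(proj(M,P)+off-[x0,y0]+.5)*K
        cv2.fillConvexPoly(lab,cv2.convexHull(q.astype(np.float32)).astype(np.int32),i)
    an=np.radians(np.arange(0,360,10)); C=np.c_[np.cos(an),np.sin(an)]
    W=lambda P,y:local((o[0],o[1],0),y,P)
    circ=lambda r,z:np.c_[C*r,np.full(len(C),z)]
    cam=M["extrinsics"][:3,3]
    poly(np.r_[W(circ(15,55),0),W(circ(15,80),0)],1); poly(W(circ(15,80),0),2)
    def box(a,z0,z1,i):
        c=[(-a,-a),(a,-a),(a,a),(-a,a)]
        F=[]
        for k in range(4):
            p,q=c[k],c[(k+1)%4]
            m=np.array([(p[0]+q[0])/2,(p[1]+q[1])/2,0]); n=local((0,0,0),yaw,[m])[0]/a
            if n@(cam-W([(m[0],m[1],(z0+z1)/2)],yaw)[0])>0: F.append((n,p,q))
        # order by normal angle in image: left first
        F.sort(key=lambda f:f[0]@M["extrinsics"][:3,0])
        for j,(n,p,q) in enumerate(F): poly(W([(p[0],p[1],z0),(q[0],q[1],z0),(q[0],q[1],z1),(p[0],p[1],z1)],yaw),i+j)
        poly(W([(x,y,z1) for x,y in c],yaw),i+2)
    box(7.5,80,100,3); box(5.5,100,105,6)
    return lab
def resid(M,im,o,yaw,win,off,sig):
    lab=render(M,o,yaw,win,off); x0,y0,w,h=win
    lab[lab==6]=3; lab[lab==7]=4; lab[lab==8]=5   # same face tones
    A=[]
    use=np.zeros((h,w))
    for i in range(1,6):
        m=(lab==i).astype(np.float32)
        m=cv2.resize(gaussian_filter(m,sig*K),(w,h),interpolation=cv2.INTER_AREA); A.append(m.ravel())
    bg=gaussian_filter((lab==0).astype(np.float32),sig*K); bg=cv2.resize(bg,(w,h),interpolation=cv2.INTER_AREA)
    A.append(bg.ravel())
    A=np.array(A).T
    B=im[y0:y0+h,x0:x0+w].reshape(-1,3)
    sol,_,_,_=np.linalg.lstsq(A,B,rcond=1e-3)
    r=((B-A@sol)**2).sum(1).reshape(h,w)
    return r,lab
if __name__=="__main__":
    for n in("side","top"):
        M,im=imgs[n]
        win=(303,229,19,22) if n=="side" else (308,238,16,18)
        best={}
        for yaw in range(-45,45,5):
            b=(1e18,)
            for dx in np.arange(-1.5,1.6,.5):
                for dy in np.arange(-1.5,1.6,.5):
                    r,_=resid(M,im,(569.8,-50.3),yaw,win,np.array([dx,dy]),.7)
                    e=r.sum()
                    if e<b[0]: b=(e,dx,dy)
            print(n,yaw,round(b[0]),b[1:])
E
python3 shyaw.py
```

```text
side -45 382723 (np.float64(-1.5), np.float64(1.0))
side -40 384844 (np.float64(-1.5), np.float64(1.0))
side -35 388703 (np.float64(-1.5), np.float64(1.0))
side -30 393094 (np.float64(-1.5), np.float64(1.0))
side -25 396828 (np.float64(-1.5), np.float64(1.0))
side -20 402232 (np.float64(-1.5), np.float64(1.0))
side -15 406984 (np.float64(-1.5), np.float64(1.0))
side -10 388888 (np.float64(-1.5), np.float64(1.0))
side -5 382399 (np.float64(-1.5), np.float64(1.0))
side 0 382011 (np.float64(-1.5), np.float64(1.0))
side 5 381112 (np.float64(-1.5), np.float64(1.0))
side 10 380112 (np.float64(-1.5), np.float64(1.0))
side 15 378176 (np.float64(-1.5), np.float64(1.0))
side 20 377015 (np.float64(-1.5), np.float64(1.0))
side 25 376872 (np.float64(-1.5), np.float64(1.0))
side 30 376928 (np.float64(-1.5), np.float64(1.0))
side 35 378205 (np.float64(-1.5), np.float64(1.0))
side 40 379742 (np.float64(-1.5), np.float64(1.0))
top -45 42975 (np.float64(0.0), np.float64(0.5))
top -40 42563 (np.float64(0.0), np.float64(0.5))
top -35 41801 (np.float64(0.0), np.float64(0.5))
top -30 41999 (np.float64(0.0), np.float64(0.5))
top -25 40492 (np.float64(0.0), np.float64(0.5))
top -20 38707 (np.float64(0.0), np.float64(0.5))
top -15 38396 (np.float64(0.0), np.float64(0.0))
top -10 36768 (np.float64(0.0), np.float64(0.0))
top -5 36421 (np.float64(0.0), np.float64(0.0))
top 0 36825 (np.float64(0.0), np.float64(0.0))
top 5 35133 (np.float64(0.0), np.float64(0.5))
top 10 34539 (np.float64(0.0), np.float64(0.5))
top 15 37673 (np.float64(0.0), np.float64(0.5))
top 20 38119 (np.float64(0.0), np.float64(0.5))
top 25 38695 (np.float64(0.0), np.float64(0.5))
top 30 41476 (np.float64(0.0), np.float64(0.5))
top 35 42917 (np.float64(0.0), np.float64(0.5))
top 40 42387 (np.float64(0.0), np.float64(0.5))
```

Run:
```python
import cv2,numpy as np
a=cv2.imread("pics/side0.png").astype(int); print("side gray/ (r-g)"); 
for y in range(228,249): print(y,a[y,302:324].mean(1).round().astype(int), (a[y,302:324,2]-a[y,302:324,1]))
a=cv2.imread("pics/top0.png").astype(int); print("top")
for y in range(238,259): print(y,a[y,306:326].mean(1).round().astype(int))
```

```text
side gray/ (r-g)
228 [51 50 51 51 50 51 57 60 64 65 63 62 58 53 54 57 53 50 53 50 54 49] [ 0  3  3  1  7  1 -1  6  7  3  4  5  7  0  3  1  5  2  0  1  6  3]
229 [49 51 54 51 55 57 64 72 78 84 82 71 64 55 52 52 48 48 51 51 51 50] [ 1 -1  3  4  4  2  4  7  8  9  8  5  5  0 -1  5  2  6  1 -1  6  4]
230 [51 50 52 51 51 58 69 82 94 99 99 87 67 55 49 43 44 44 42 44 40 42] [ 5  2  5  0  1  7  8  9 11  9  8  7  5  2  3  0  2  7  6  4  1  2]
231 [37 44 42 43 50 55 65 82 93 97 94 87 72 55 42 40 35 36 33 32 29 28] [ 3  7  1  4  3  2  4  7 12 11  8  7  6  6  5  2  2  1  3  2  4  3]
232 [31 33 34 36 44 55 57 68 79 88 89 79 72 55 38 35 24 27 28 27 27 24] [ 4  0  5  3  4  5  6  7  9  9  9 10  8  6 -1 -1  4  2  1  4  3  1]
233 [21 27 25 34 46 53 49 59 68 77 80 73 73 58 40 27 26 26 29 27 26 25] [ 0  0  2  0  6  6  5  6  8  4  8  7  7  6  1  1  3 -2  3 -4 -1  5]
234 [27 22 24 28 46 48 48 54 66 70 78 74 67 56 44 37 36 39 37 39 43 43] [ 1 -2  3  3  3  6  2  5  9  7 10  7  8  9  3  0 -2 -2 -5 -2 -1 -1]
235 [42 43 39 42 49 45 43 51 62 66 66 67 65 64 62 65 65 65 68 68 64 65] [-3 -1 -1 -3  3  6  4  7  6  7 
[... 3010 characters left out ...]
105]
251 [104 104 104 102  86  89  82  78  69  68  69  71  82 103 112 101 103 104
 105 106]
252 [105 106 105 102  80  71  77  80  76  76  77  78  85 107 100  94 102 104
 105 105]
253 [104 105 105 103  81  69  68  74  77  79  80  79  81  93  81  96 103 104
 105 105]
254 [105 105 106 101  81  72  69  68  69  71  72  72  71  73  75  99 104 104
 105 106]
255 [104 105 104  90  77  74  71  69  67  65  65  65  67  72  91 103 104 104
 104 105]
256 [104 104 102  82  76  75  74  74  72  70  69  70  72  77  99 104 105 104
 104 104]
257 [105 104  90  77  75  75  75  75  75  74  73  74  76  80 100 104 105 104
 104 104]
258 [106 102  82  75  74  75  75  74  75  75  74  74  77  92 102 103 104 103
 105 104]
```

```bash
cat > shyaw2.py <<'E'
from shyaw import *
lx,ly=-0.8,0.25
def render2(M,o,yaw,win,off):
    x0,y0,w,h=win
    # shadow on boss: insert before boxes -> rerender
    lab=np.zeros((h*K,w*K),np.uint8)
    P2=lambda P:((proj(M,P)+off-[x0,y0]+.5)*K)
    def poly(P,i,mask=None):
        q=cv2.convexHull(P2(P).astype(np.float32)).astype(np.int32)
        if mask is None: cv2.fillConvexPoly(lab,q,i)
        else:
            t=np.zeros_like(lab); cv2.fillConvexPoly(t,q,1); lab[(t==1)&mask]=i
    an=np.radians(np.arange(0,360,10)); C=np.c_[np.cos(an),np.sin(an)]
    W=lambda P,y:local((o[0],o[1],0),y,P)
    circ=lambda r,z:np.c_[C*r,np.full(len(C),z)]
    poly(np.r_[W(circ(15,55),0),W(circ(15,80),0)],1); poly(W(circ(15,80),0),2)
    sq=lambda a,z:W([(-a,-a,z),(a,-a,z),(a,a,z),(-a,a,z)],yaw)
    sh=np.r_[sq(7.5,80),sq(7.5,80)+[20*lx,20*ly,0],sq(5.5,80)+[25*lx,25*ly,0]]
    poly(sh,6,lab==2)
    base=render(M,o,yaw,win,off); b=base.copy()
    b[b==8]=5;b[b==7]=4;b[b==6]=3
    lab[base>=3]=b[base>=3]
    return lab
def fit(n,yaw,off,sig,win,o=(569.8,-50.3),ret=False):
    M,im=imgs[n]; x0,y0,w,h=win
    lab=render2(M,o,yaw,win,off)
    B=im[y0:y0+h,x0:x0+w].copy()
    f=lambda m:cv2.resize(gaussian_filter(m.astype(np.float32),sig*K),(w,h),interpolation=cv2.INTER_AREA)
    bg=f(lab==0)
    wt=np.ones((h,w))
    if n=="side":
        L=im[y0:y0+h,x0-4:x0].mean(1);R=im[y0:y0+h,x0+w:x0+w+4].mean(1)
        t=(np.arange(w)>w/2-.5)[None,:,None]
        bgc=np.where(t,R[:,None],L[:,None])
    else:
        bgc=np.broadcast_to(im[y0:y0+3,x0:x0+w].mean((0,1)),B.shape)
        wt=(bg<.9)|(np.arange(h)[:,None]<10); wt=wt.astype(float)
        fl=f(lab==1); 
    D=(B-bg[...,None]*bgc)
    A=np.array([f(lab==i).ravel() for i in range(1,7)]).T*wt.reshape(-1,1)
    D=(D*wt[...,None]).reshape(-1,3)
    A2=np.r_[A,np.eye(6)*.3]; D2=np.r_[D,np.full((6,3),.3*70)]
    sol=np.linalg.lstsq(A2,D2,rcond=None)[0]
    e=((D-A@sol)**2).sum()
    return (e,sol.mean(1)) 
if __name__=="__main__":
    for n,win in(("side",(302,227,20,19)),("top",(308,240,16,14))):
        for sig in(.6,.9):
          for yaw in range(-45,45,5):
            b=min((fit(n,yaw,np.array([dx,dy]),sig,win)+(dx,dy) for dx in np.arange(-1.5,1.6,.5) for dy in np.arange(-1.5,1.6,.5)),key=lambda q:q[0])
            print(n,sig,yaw,round(b[0]),b[2:],b[1].round())
E
time python3 shyaw2.py
```

```text
side 0.6 -45 45195 (np.float64(0.0), np.float64(1.0)) [ 55. 100.  51.  67.  99.  65.]
side 0.6 -40 47109 (np.float64(0.0), np.float64(1.0)) [ 55. 100.  53.  68.  99.  64.]
side 0.6 -35 49615 (np.float64(0.5), np.float64(1.0)) [ 56. 102.  57.  65.  99.  56.]
side 0.6 -30 51647 (np.float64(0.5), np.float64(1.0)) [ 56. 101.  58.  65.  98.  54.]
side 0.6 -25 54000 (np.float64(0.5), np.float64(1.0)) [ 56. 100.  58.  65.  97.  52.]
side 0.6 -20 57001 (np.float64(0.5), np.float64(1.0)) [57. 98. 59. 66. 96. 50.]
side 0.6 -15 59873 (np.float64(0.5), np.float64(1.0)) [57. 96. 60. 69. 96. 49.]
side 0.6 -10 56723 (np.float64(0.5), np.float64(1.0)) [57. 97. -0. 61. 96. 50.]
side 0.6 -5 50075 (np.float64(0.5), np.float64(1.0)) [ 56. 100.  17.  63.  99.  55.]
side 0.6 0 47283 (np.float64(0.5), np.float64(1.0)) [ 56. 101.  30.  64.  99.  56.]
side 0.6 5 44576 (np.float64(0.5), np.float64(1.0)) [ 56. 102.  37.  65.  99.  57.]
side 0.6 10 42517 (np.float64(0.5), np.float64(1.0)) [ 56. 103.  41.  66. 100.  58.]
side 0.6 15 40531 (np.float64(0.5), np.float64(1.0)) [ 56. 104.  44.  66.  99.  59.]
side 0.
[... 4321 characters left out ...]
.9 5 8974 (np.float64(0.0), np.float64(0.0)) [ 54. 119.  52.  51. 112.  80.]
top 0.9 10 7614 (np.float64(0.0), np.float64(0.0)) [ 53. 122.  38.  52. 114.  81.]
top 0.9 15 8381 (np.float64(0.0), np.float64(0.5)) [ 38. 125.  28.  49. 110.  84.]
top 0.9 20 8039 (np.float64(0.0), np.float64(0.5)) [ 37. 126.  28.  49. 110.  84.]
top 0.9 25 7830 (np.float64(0.0), np.float64(0.5)) [ 36. 127.  37.  52. 111.  84.]
top 0.9 30 9043 (np.float64(0.0), np.float64(0.5)) [ 35. 128.  36.  51. 110.  84.]
top 0.9 35 10064 (np.float64(0.0), np.float64(0.5)) [ 35. 128.  40.  57. 110.  84.]
top 0.9 40 10249 (np.float64(0.0), np.float64(0.5)) [ 34. 127.  39.  57. 111.  83.]
real	1m6.373s
user	1m3.598s
sys	0m0.285s
```

Both views agree that the shaft sides sit near +10…+25°, not along the vise. I'll refine once.

Run:
```python
from shyaw2 import *
from scipy.optimize import minimize
for n,win,x0 in(("side",(302,227,20,19),(.3,.9,.9)),("top",(308,240,16,14),(.2,.1,.75))):
    im=imgs[n]
    for yaw in range(5,40,4):
        r=minimize(lambda p:fit(n,yaw,p[:2],abs(p[2])+.2,win)[0],x0,method="Nelder-Mead",options=dict(maxfev=70))
        print(n,yaw,round(r.fun),r.x.round(2))
```

```text
side 5 28667 [0.29 0.96 0.99]
side 9 27223 [0.3  0.92 1.15]
side 13 26398 [0.3  0.86 1.02]
side 17 25248 [0.3  0.9  1.07]
side 21 24836 [0.3  0.9  1.03]
side 25 24587 [0.29 0.98 1.07]
side 29 24970 [0.28 0.97 1.03]
side 33 25095 [0.3  0.98 1.1 ]
side 37 26654 [0.26 0.98 1.07]
top 5 8182 [0.22 0.1  0.57]
top 9 7306 [0.22 0.11 0.53]
top 13 7251 [0.21 0.09 0.58]
top 17 7693 [0.23 0.11 0.6 ]
top 21 8723 [0.22 0.11 0.62]
top 25 9632 [0.21 0.1  0.66]
top 29 9992 [0.17 0.12 0.7 ]
top 33 10583 [0.21 0.1  0.71]
top 37 11239 [0.22 0.1  0.69]
```

>>> {"op": "arm_command", "data": {
  "plan": [
    {"jaw":1,"dx":0,"dy":0,"dz":-2,"wx":0,"wy":0,"wz":0},
    {"jaw":1,"dx":-0.6,"dy":-0.2,"dz":-2,"wx":0,"wy":0,"wz":0},
    {"jaw":1,"dx":-0.6,"dy":-0.2,"dz":-2,"wx":0,"wy":0,"wz":-0.1},
    {"jaw":1,"dx":-0.6,"dy":-0.2,"dz":-2,"wx":0,"wy":0,"wz":-0.2},
    {"jaw":1,"dx":-0.6,"dy":-0.2,"dz":-2,"wx":0,"wy":0,"wz":-0.3},
    {"jaw":1,"dx":-0.6,"dy":-0.2,"dz":-2,"wx":0,"wy":0,"wz":-0.4},
    {"jaw":1,"dx":-0.6,"dy":-0.2,"dz":-2,"wx":0,"wy":0,"wz":-0.4}
  ]
}}

```text
time: 20.2
tool_pos: [566.3, -49.6, 277.2]
tcp_rot: [-180.0, 0.0, 15.3]
ft_force: [0.7, -0.3, -4.3]
finger_gap: 33.4
```

>>> {"op": "arm_command", "data": {
  "plan": [
    {"jaw":1,"dx":0,"dy":0,"dz":1,"wx":0,"wy":0,"wz":0},
    {"jaw":1,"dx":0,"dy":0,"dz":2,"wx":0,"wy":0,"wz":0},
    {"jaw":1,"dx":0,"dy":0,"dz":2.6,"wx":0,"wy":0,"wz":0}
  ]
}}

```text
time: 20.5
tool_pos: [566.5, -49.7, 274.9]
tcp_rot: [180.0, -0.0, 15.2]
ft_force: [-0.1, -1.2, -3.0]
finger_gap: 33.2
```

Run:
```python
from bench import *
s=sense();print(s['tool_pos'].round(2),s['ft_force'].round(1),s['wrist_torque'].round(2))
```

```text
[566.48 -49.72 274.86] [-0.1 -1.2 -3. ] [-0.22 -0.02 -0.  ]
```

That was the cause: it now passes the shoulder with no load. I'll continue gently.

>>> {"op": "arm_command", "data": {
  "plan": [
    {"jaw":1,"dx":0,"dy":0,"dz":1,"wx":0,"wy":0,"wz":0},
    {"jaw":1,"dx":0,"dy":0,"dz":2,"wx":0,"wy":0,"wz":0},
    {"jaw":1,"dx":0,"dy":0,"dz":3,"wx":0,"wy":0,"wz":0}
  ]
}}

```text
time: 20.8
tool_pos: [566.5, -49.8, 271.9]
tcp_rot: [180.0, -0.0, 15.2]
ft_force: [-0.3, -2.3, -2.4]
finger_gap: 33.0
```

>>> {"op": "arm_command", "data": {
  "plan": [
    {"jaw":1,"dx":0,"dy":0,"dz":1.2,"wx":0,"wy":0,"wz":0},
    {"jaw":1,"dx":0,"dy":0,"dz":2.4,"wx":0,"wy":0,"wz":0},
    {"jaw":1,"dx":0,"dy":0,"dz":3.6,"wx":0,"wy":0,"wz":0},
    {"jaw":1,"dx":0,"dy":0,"dz":5,"wx":0,"wy":0,"wz":0}
  ]
}}

```text
time: 21.2
tool_pos: [566.5, -49.8, 267.0]
tcp_rot: [180.0, -0.0, 15.2]
ft_force: [-0.4, -4.7, -0.6]
finger_gap: 33.4
```

>>> {"op": "arm_command", "data": {
  "plan": [
    {"jaw":1,"dx":0,"dy":0.5,"dz":0.5,"wx":0,"wy":0,"wz":0},
    {"jaw":1,"dx":0,"dy":0.5,"dz":2,"wx":0,"wy":0,"wz":0},
    {"jaw":1,"dx":0,"dy":0.5,"dz":3.5,"wx":0,"wy":0,"wz":0},
    {"jaw":1,"dx":0,"dy":0.5,"dz":5,"wx":0,"wy":0,"wz":0},
    {"jaw":1,"dx":0,"dy":0.5,"dz":6,"wx":0,"wy":0,"wz":0}
  ]
}}

```text
time: 21.7
tool_pos: [566.5, -50.0, 260.7]
tcp_rot: [-180.0, 0.0, 15.2]
ft_force: [0.2, -2.6, -1.4]
finger_gap: 33.2
```

>>> {"op": "arm_command", "data": {
  "plan": [
    {"jaw":1,"dx":0,"dy":0.1,"dz":1,"wx":0,"wy":0,"wz":0},
    {"jaw":1,"dx":0,"dy":0.1,"dz":2,"wx":0,"wy":0,"wz":0},
    {"jaw":1,"dx":0,"dy":0.1,"dz":3,"wx":0,"wy":0,"wz":0},
    {"jaw":1,"dx":0,"dy":0.1,"dz":4,"wx":0,"wy":0,"wz":0}
  ]
}}

```text
time: 22.1
tool_pos: [566.5, -50.1, 256.7]
tcp_rot: [-180.0, 0.0, 15.2]
ft_force: [-1.2, -0.6, -2.3]
finger_gap: 33.2
```

>>> {"op": "arm_command", "data": {
  "plan": [
    {"jaw":1,"dx":0,"dy":0,"dz":0.7,"wx":0,"wy":0,"wz":0}
  ]
}}

```text
time: 22.2
tool_pos: [566.5, -50.1, 256.0]
tcp_rot: [-180.0, 0.0, 15.2]
ft_force: [-0.9, -1.0, -2.2]
finger_gap: 32.8
```

>>> {"op": "arm_command", "data": {
  "plan": [
    {"jaw":1,"dx":0,"dy":0,"dz":0.5,"wx":0,"wy":0,"wz":0},
    {"jaw":1,"dx":0,"dy":0,"dz":0.9,"wx":0,"wy":0,"wz":0}
  ]
}}

```text
time: 22.4
tool_pos: [566.6, -50.1, 255.8]
tcp_rot: [-180.0, 0.0, 15.2]
ft_force: [-5.8, -0.8, 6.6]
finger_gap: 32.6
```

>>> {"op": "arm_command", "data": {
  "plan": [
    {"jaw":0.2,"dx":0,"dy":0,"dz":0,"wx":0,"wy":0,"wz":0},
    {"jaw":0.2,"dx":0,"dy":0,"dz":0,"wx":0,"wy":0,"wz":0},
    {"jaw":0.2,"dx":0,"dy":0,"dz":0,"wx":0,"wy":0,"wz":0}
  ]
}}

```text
time: 22.7
tool_pos: [566.8, -50.1, 255.5]
tcp_rot: [180.0, -0.0, 15.2]
ft_force: [0.4, -0.0, -0.2]
finger_gap: 68.3
```

Run:
```python
from bench import *
from h import *
S=snapshot('side');T=snapshot('top');s=sense();print(s['tool_pos'].round(1),s['ft_force'].round(1),s['finger_gap'])
crop(S,(302,222),70,60,11,'pics/s13.png');crop(T,(310,260),70,60,11,'pics/t13.png')
```

```text
[566.7 -50.1 255.4] [ 0.3 -0.3  1.1] 68.52807117777728
```

View pics/s13.png

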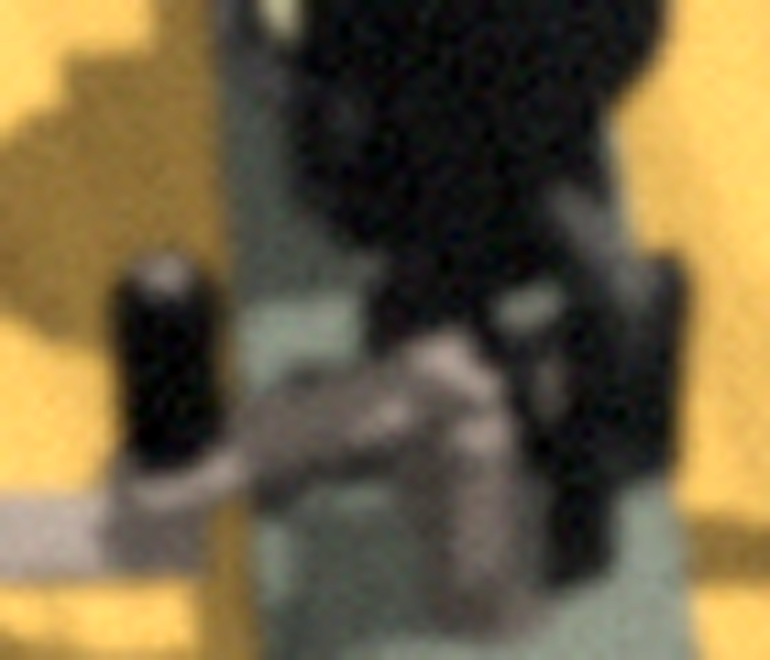

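View pics/t13.png

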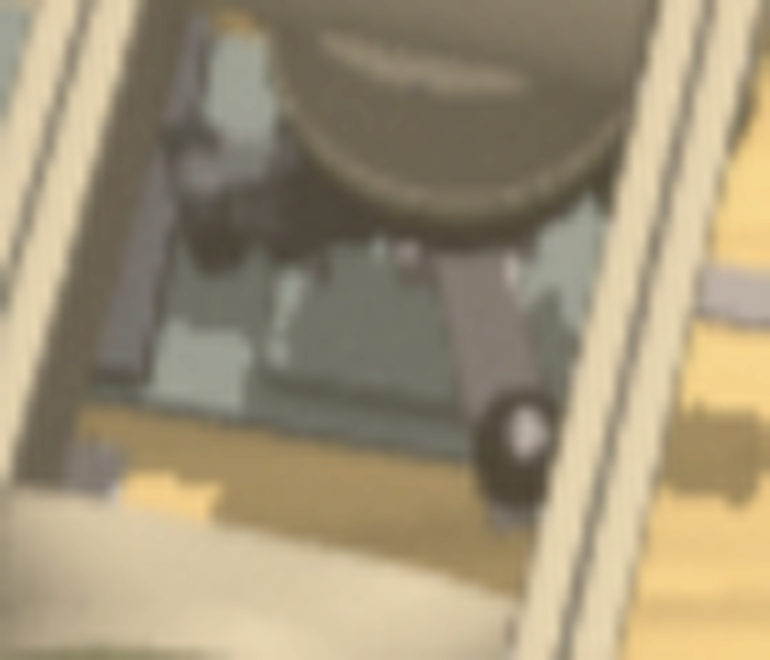

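Both pictures show the released crank seated with its hub down on the boss, the arm level, and the handle top at about (281,216) in the side view and (323,269) in the top view. Next I lift off and go to the handle.

>>> {"op": "arm_command", "data": {
  "plan": [
    {"jaw":0,"dx":0,"dy":0,"dz":-15,"wx":0,"wy":0,"wz":0},
    {"jaw":0,"dx":0,"dy":0,"dz":-45,"wx":0,"wy":0,"wz":0},
    {"jaw":0,"dx":0,"dy":0,"dz":-85,"wx":0,"wy":0,"wz":0},
    {"jaw":0,"dx":0,"dy":0,"dz":-120,"wx":0,"wy":0,"wz":0},
    {"jaw":0,"dx":0,"dy":0,"dz":-125,"wx":0,"wy":0,"wz":0},
    {"jaw":0,"dx":0,"dy":0,"dz":-125,"wx":0,"wy":0,"wz":0}
  ]
}}

```text
time: 23.4
tool_pos: [567.1, -50.3, 383.3]
tcp_rot: [179.9, -0.2, 15.2]
ft_force: [-0.3, 0.7, -0.1]
finger_gap: 85.6
```

Run:
```python
from bench import *
from h import *
S=snapshot('side');T=snapshot('top');s=sense();print(s['tool_pos'].round(1),s['tcp_rot'].round(1),s['ft_force'].round(1))
crop(S,(302,222),70,60,11,'pics/s14.png');crop(T,(310,260),70,60,11,'pics/t14.png')
for a,b in [((281.3,216.1),(322.7,268.6))]:
    hp,f=tri([S,T],[a,b]);print(hp.round(1),f.round(2))
c=np.array([567.5,-50]); print(local((*c,80),-164.8,[(75,0,93)]))
```

```text
[566.3 -50.1 379.6] [-1.80e+02  1.00e-01  1.52e+01] [ 0.2  0.  -0.8]
[498.  -71.  173.9] [ 0.03 -0.01 -0.    0.03]
[[495.12376291 -69.6641884  173.        ]]
```

View pics/s14.png

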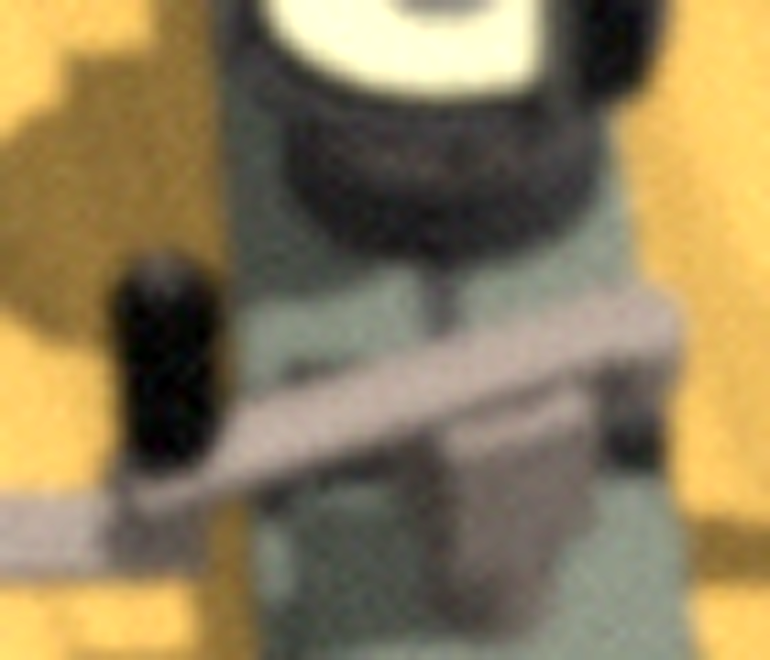

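View pics/t14.png

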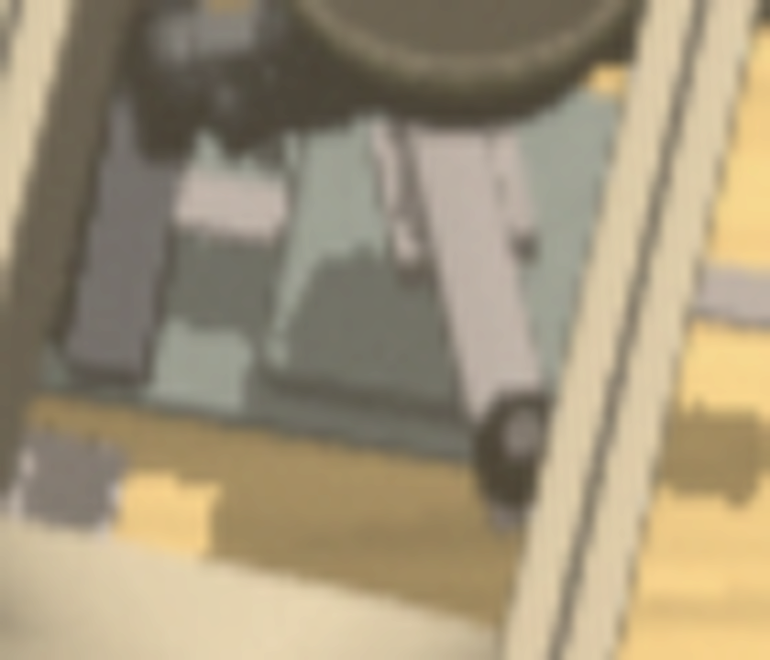

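>>> {"op": "arm_command", "data": {
  "plan": [
    {"jaw":0,"dx":-40,"dy":0.5,"dz":0,"wx":0,"wy":0,"wz":0},
    {"jaw":0,"dx":-73,"dy":0.8,"dz":0,"wx":0,"wy":0,"wz":0},
    {"jaw":0,"dx":-73,"dy":0.8,"dz":15,"wx":0,"wy":0,"wz":0},
    {"jaw":0,"dx":-73,"dy":0.8,"dz":45,"wx":0,"wy":0,"wz":0},
    {"jaw":0,"dx":-73,"dy":0.8,"dz":68,"wx":0,"wy":0,"wz":0},
    {"jaw":0,"dx":-73,"dy":0.8,"dz":74,"wx":0,"wy":0,"wz":0},
    {"jaw":0.4,"dx":-73,"dy":0.8,"dz":74,"wx":0,"wy":0,"wz":0},
    {"jaw":0.7,"dx":-73,"dy":0.8,"dz":74,"wx":0,"wy":0,"wz":0}
  ],
  "squeeze": 20
}}

```text
time: 24.3
tool_pos: [496.7, -70.1, 306.7]
tcp_rot: [180.0, -0.0, 15.2]
ft_force: [0.4, -0.1, 0.8]
finger_gap: 59.0
```

>>> {"op": "arm_command", "data": {
  "plan": [
    {"jaw":0.85,"dx":0,"dy":0,"dz":0,"wx":0,"wy":0,"wz":0},
    {"jaw":1,"dx":0,"dy":0,"dz":0,"wx":0,"wy":0,"wz":0},
    {"jaw":1,"dx":0,"dy":0,"dz":0,"wx":0,"wy":0,"wz":0}
  ]
}}

```text
time: 24.6
tool_pos: [496.7, -70.2, 307.3]
tcp_rot: [180.0, -0.1, 15.2]
ft_force: [-0.3, 0.2, 1.3]
finger_gap: 23.5
```

Run:
```python
from bench import *
from h import *
S=snapshot('side');s=sense();print(s['tool_pos'].round(2),s['tcp_rot'].round(1),s['ft_force'].round(1),s['finger_gap'])
crop(S,(292,222),80,60,9,'pics/s15.png')
```

```text
[496.65 -70.23 307.2 ] [ 1.80e+02 -1.00e-01  1.52e+01] [-1.2 -0.7  1.9] 23.55071127146469
```

View pics/s15.png

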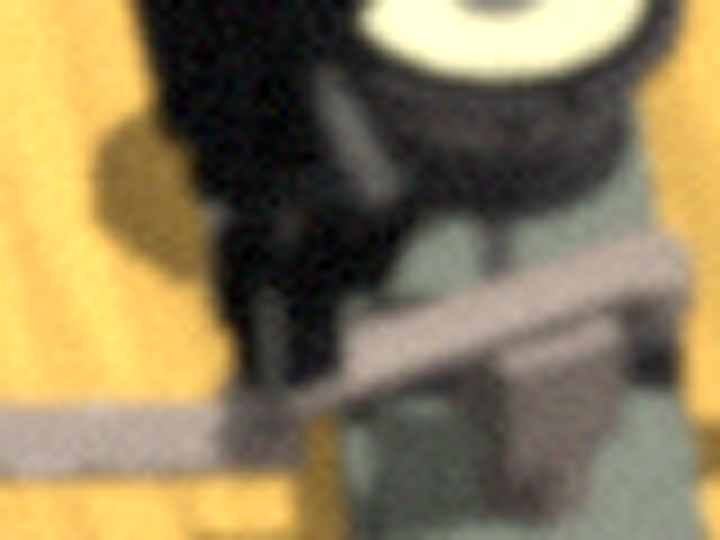

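>>> {"op": "arm_command", "data": {
  "plan": [
    {"jaw":0.3,"dx":0,"dy":0,"dz":0,"wx":0,"wy":0,"wz":0},
    {"jaw":0.3,"dx":0,"dy":0,"dz":0,"wx":0,"wy":0,"wz":-0.1},
    {"jaw":0.3,"dx":0,"dy":0,"dz":0,"wx":0,"wy":0,"wz":-0.25},
    {"jaw":0.3,"dx":0,"dy":0,"dz":0,"wx":0,"wy":0,"wz":-0.4},
    {"jaw":0.3,"dx":0,"dy":0,"dz":0,"wx":0,"wy":0,"wz":-0.55},
    {"jaw":0.3,"dx":0,"dy":0,"dz":0,"wx":0,"wy":0,"wz":-0.7},
    {"jaw":0.3,"dx":0,"dy":0,"dz":0,"wx":0,"wy":0,"wz":-0.85},
    {"jaw":0.3,"dx":0,"dy":0,"dz":0,"wx":0,"wy":0,"wz":-1.0},
    {"jaw":0.3,"dx":0,"dy":0,"dz":0,"wx":0,"wy":0,"wz":-1.15},
    {"jaw":0.3,"dx":0,"dy":0,"dz":0,"wx":0,"wy":0,"wz":-1.3},
    {"jaw":0.3,"dx":0,"dy":0,"dz":0,"wx":0,"wy":0,"wz":-1.45},
    {"jaw":0.3,"dx":0,"dy":0,"dz":0,"wx":0,"wy":0,"wz":-1.571}
  ]
}}

```text
time: 25.85
tool_pos: [496.3, -70.1, 306.3]
tcp_rot: [-180.0, -0.0, 105.6]
ft_force: [-0.1, -0.3, 0.6]
finger_gap: 59.7
```

>>> {"op": "arm_command", "data": {
  "plan": [
    {"jaw":0.6,"dx":0,"dy":0,"dz":0,"wx":0,"wy":0,"wz":0},
    {"jaw":1,"dx":0,"dy":0,"dz":0,"wx":0,"wy":0,"wz":0},
    {"jaw":1,"dx":0,"dy":0,"dz":0,"wx":0,"wy":0,"wz":0},
    {"jaw":1,"dx":0,"dy":0,"dz":0,"wx":0,"wy":0,"wz":0}
  ],
  "squeeze": 30
}}

```text
time: 26.25
tool_pos: [496.4, -70.1, 306.3]
tcp_rot: [-180.0, 0.0, 105.1]
ft_force: [-0.4, -0.4, -0.1]
finger_gap: 23.4
```

Run:
```python
from bench import *
s=sense();print(s['tool_pos'].round(2),s['tcp_rot'].round(1),s['ft_force'].round(1),s['finger_gap'],s['joint_pos'].round(0))
```

```text
[496.35 -70.13 306.35] [-180.     0.   105.1] [-0.4 -0.4 -0.1] 23.43821438493704 [-14.  -4. 107.  -0.  77. -29.]
```

The second pinch shows almost no radial force, so the handle is at (496.4,−70.1). That puts the crank axis at (568.5,−49.6) and the arm at 195.9°. I'll work out the clockwise circle in tool axes.

```bash
cat > circ.py <<'E'
import numpy as np,sys
def rows(th0,step,n,r=75,yaw=105.1):
    a=np.radians(yaw); 
    th=np.radians(th0-step*np.arange(1,n+1)); t0=np.radians(th0)
    X=r*(np.cos(th)-np.cos(t0));Y=r*(np.sin(th)-np.sin(t0))
    return [(round(np.cos(a)*x+np.sin(a)*y,1),round(np.sin(a)*x-np.cos(a)*y,1)) for x,y in zip(X,Y)]
if __name__=="__main__":
    th,st,n,calls=[float(v) for v in sys.argv[1:5]]
    for c in range(int(calls)):
        print(th-c*st*n,[(float(a),float(b)) for a,b in rows(th-c*st*n,st,int(n))])
E
python3 circ.py 195.9 10 12 3
```

```text
195.9 [(13.0, 1.0), (25.7, 4.2), (37.6, 9.5), (48.4, 16.9), (57.8, 26.0), (65.5, 36.6), (71.2, 48.4), (74.7, 60.9), (76.0, 73.9), (75.1, 87.0), (71.9, 99.7), (66.5, 111.6)]
75.9 [(-7.3, 10.8), (-16.5, 20.2), (-27.1, 27.8), (-38.8, 33.5), (-51.4, 37.1), (-64.4, 38.4), (-77.5, 37.4), (-90.1, 34.2), (-102.1, 28.9), (-112.9, 21.5), (-122.2, 12.4), (-129.9, 1.8)]
-44.099999999999994 [(-5.7, -11.8), (-9.2, -24.3), (-10.6, -37.4), (-9.6, -50.4), (-6.4, -63.1), (-1.0, -75.0), (6.3, -85.8), (15.4, -95.2), (26.0, -102.8), (37.8, -108.5), (50.4, -112.1), (63.4, -113.4)]
```

>>> {"op": "arm_command", "data": {
  "plan": [
    {"jaw":1,"dx":6.5,"dy":0.3,"dz":0,"wx":0,"wy":0,"wz":0},
    {"jaw":1,"dx":13.0,"dy":1.0,"dz":0,"wx":0,"wy":0,"wz":0},
    {"jaw":1,"dx":25.7,"dy":4.2,"dz":0,"wx":0,"wy":0,"wz":0},
    {"jaw":1,"dx":37.6,"dy":9.5,"dz":0,"wx":0,"wy":0,"wz":0}
  ]
}}

```text
time: 26.65
tool_pos: [495.4, -31.2, 306.3]
tcp_rot: [-180.0, 0.1, 105.2]
ft_force: [2.5, -7.4, -2.5]
finger_gap: 23.0
```

```bash
cat > st.py <<'E'
from bench import *
import numpy as np
s=sense();p=s['tool_pos'];c=np.array([568.5,-49.6]);v=p[:2]-c
th=np.degrees(np.arctan2(v[1],v[0]));u=v/np.hypot(*v);f=s['ft_force'][:2]
print("t",s['time'],"pos",p.round(1),"th %.1f r %.1f"%(th,np.hypot(*v)),"Frad %.1f Ftan(ccw) %.1f Fz %.1f"%(f@u,f@[-u[1],u[0]],s['ft_force'][2]),"gap",round(s['finger_gap'],1),"T",s['wrist_torque'].round(2))
E
python3 st.py; python3 circ.py 165.9 10 9 1
```

```text
t 26.65 pos [495.4 -31.2 306.3] th 165.8 r 75.4 Frad -4.2 Ftan(ccw) 6.6 Fz -2.5 gap 23.0 T [-1.3  -0.44 -0.05]
165.9 [(10.8, 7.3), (20.2, 16.5), (27.8, 27.1), (33.5, 38.8), (37.1, 51.4), (38.4, 64.4), (37.4, 77.5), (34.2, 90.1), (28.9, 102.1)]
```

The crank turns with about 5–7 N at the handle, as expected from the brake. I'll continue.

>>> {"op": "arm_command", "data": {
  "plan": [
    {"jaw":1,"dx":10.8,"dy":7.3,"dz":0,"wx":0,"wy":0,"wz":0},
    {"jaw":1,"dx":20.2,"dy":16.5,"dz":0,"wx":0,"wy":0,"wz":0},
    {"jaw":1,"dx":27.8,"dy":27.1,"dz":0,"wx":0,"wy":0,"wz":0},
    {"jaw":1,"dx":33.5,"dy":38.8,"dz":0,"wx":0,"wy":0,"wz":0},
    {"jaw":1,"dx":37.1,"dy":51.4,"dz":0,"wx":0,"wy":0,"wz":0},
    {"jaw":1,"dx":38.4,"dy":64.4,"dz":0,"wx":0,"wy":0,"wz":0},
    {"jaw":1,"dx":37.4,"dy":77.5,"dz":0,"wx":0,"wy":0,"wz":0},
    {"jaw":1,"dx":34.2,"dy":90.1,"dz":0,"wx":0,"wy":0,"wz":0},
    {"jaw":1,"dx":28.9,"dy":102.1,"dz":0,"wx":0,"wy":0,"wz":0}
  ]
}}

```text
time: 27.55
tool_pos: [586.0, 24.1, 305.8]
tcp_rot: [-179.8, -0.0, 105.3]
ft_force: [-6.7, -3.9, 2.7]
finger_gap: 23.3
```

```bash
python3 st.py
```

```text
t 27.55 pos [586.   24.1 305.8] th 76.6 r 75.8 Frad -5.4 Ftan(ccw) 5.6 Fz 2.7 gap 23.3 T [-0.88  1.45 -0.02]
```

>>> {"op": "arm_command", "data": {
  "plan": [
    {"jaw":1,"dx":-7.3,"dy":10.8,"dz":0,"wx":0,"wy":0,"wz":0},
    {"jaw":1,"dx":-16.5,"dy":20.2,"dz":0,"wx":0,"wy":0,"wz":0},
    {"jaw":1,"dx":-27.1,"dy":27.8,"dz":0,"wx":0,"wy":0,"wz":0},
    {"jaw":1,"dx":-38.8,"dy":33.5,"dz":0,"wx":0,"wy":0,"wz":0},
    {"jaw":1,"dx":-51.4,"dy":37.1,"dz":0,"wx":0,"wy":0,"wz":0},
    {"jaw":1,"dx":-64.4,"dy":38.4,"dz":0,"wx":0,"wy":0,"wz":0},
    {"jaw":1,"dx":-77.5,"dy":37.4,"dz":0,"wx":0,"wy":0,"wz":0},
    {"jaw":1,"dx":-90.1,"dy":34.2,"dz":0,"wx":0,"wy":0,"wz":0},
    {"jaw":1,"dx":-102.1,"dy":28.9,"dz":0,"wx":0,"wy":0,"wz":0},
    {"jaw":1,"dx":-112.9,"dy":21.5,"dz":0,"wx":0,"wy":0,"wz":0},
    {"jaw":1,"dx":-122.2,"dy":12.4,"dz":0,"wx":0,"wy":0,"wz":0},
    {"jaw":1,"dx":-129.9,"dy":1.8,"dz":0,"wx":0,"wy":0,"wz":0}
  ]
}}

```text
time: 28.75
tool_pos: [623.2, -100.3, 306.8]
tcp_rot: [179.8, -0.0, 105.3]
ft_force: [4.9, 3.5, -0.8]
finger_gap: 23.2
```

```bash
python3 st.py
```

```text
t 28.75 pos [ 623.2 -100.3  306.8] th -42.8 r 74.6 Frad 1.2 Ftan(ccw) 5.9 Fz -0.8 gap 23.2 T [ 0.74 -0.94  0.05]
```

>>> {"op": "arm_command", "data": {
  "plan": [
    {"jaw":1,"dx":-5.7,"dy":-11.8,"dz":0,"wx":0,"wy":0,"wz":0},
    {"jaw":1,"dx":-9.2,"dy":-24.3,"dz":0,"wx":0,"wy":0,"wz":0},
    {"jaw":1,"dx":-10.6,"dy":-37.4,"dz":0,"wx":0,"wy":0,"wz":0},
    {"jaw":1,"dx":-9.6,"dy":-50.4,"dz":0,"wx":0,"wy":0,"wz":0},
    {"jaw":1,"dx":-6.4,"dy":-63.1,"dz":0,"wx":0,"wy":0,"wz":0},
    {"jaw":1,"dx":-1.0,"dy":-75.0,"dz":0,"wx":0,"wy":0,"wz":0},
    {"jaw":1,"dx":6.3,"dy":-85.8,"dz":0,"wx":0,"wy":0,"wz":0},
    {"jaw":1,"dx":15.4,"dy":-95.2,"dz":0,"wx":0,"wy":0,"wz":0},
    {"jaw":1,"dx":26.0,"dy":-102.8,"dz":0,"wx":0,"wy":0,"wz":0},
    {"jaw":1,"dx":37.8,"dy":-108.5,"dz":0,"wx":0,"wy":0,"wz":0},
    {"jaw":1,"dx":50.4,"dy":-112.1,"dz":0,"wx":0,"wy":0,"wz":0},
    {"jaw":1,"dx":63.4,"dy":-113.4,"dz":0,"wx":0,"wy":0,"wz":0}
  ]
}}

```text
time: 29.95
tool_pos: [496.1, -70.0, 306.6]
tcp_rot: [180.0, 0.1, 105.2]
ft_force: [3.4, -4.1, -2.1]
finger_gap: 23.0
```

```bash
python3 st.py
python3 - <<'E'
from bench import *
from h import *
S=snapshot('side');T=snapshot('top')
crop(S,(300,222),100,100,6,'pics/s16.png');crop(T,(275,245),160,90,5,'pics/t16.png')
E
```

```text
t 29.95 pos [496.1 -70.  306.6] th -164.3 r 75.2 Frad -2.2 Ftan(ccw) 4.8 Fz -2.1 gap 23.0 T [-0.93 -0.61  0.03]
```

View pics/t16.png

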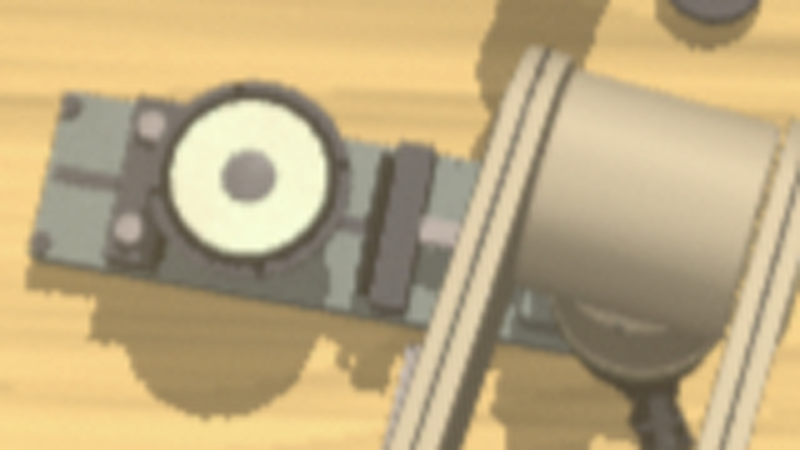

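View pics/s16.png

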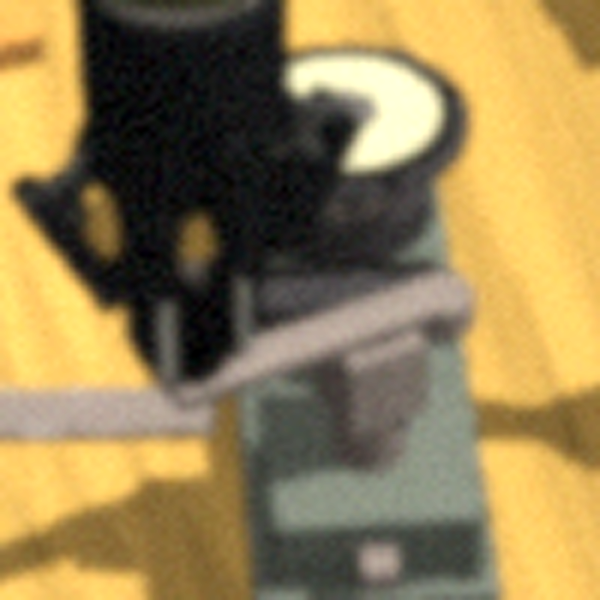

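After one turn the top view shows the jaw advanced about 36 mm, with its face at about (268,245) still roughly 25–30 mm from the magnet. The hub is seated. I'll do the next part turn.

>>> {"op": "arm_command", "data": {
  "plan": [
    {"jaw":1,"dx":13.0,"dy":1.0,"dz":0,"wx":0,"wy":0,"wz":0},
    {"jaw":1,"dx":25.7,"dy":4.2,"dz":0,"wx":0,"wy":0,"wz":0},
    {"jaw":1,"dx":37.6,"dy":9.5,"dz":0,"wx":0,"wy":0,"wz":0},
    {"jaw":1,"dx":48.4,"dy":16.9,"dz":0,"wx":0,"wy":0,"wz":0},
    {"jaw":1,"dx":57.8,"dy":26.0,"dz":0,"wx":0,"wy":0,"wz":0},
    {"jaw":1,"dx":65.5,"dy":36.6,"dz":0,"wx":0,"wy":0,"wz":0},
    {"jaw":1,"dx":71.2,"dy":48.4,"dz":0,"wx":0,"wy":0,"wz":0},
    {"jaw":1,"dx":74.7,"dy":60.9,"dz":0,"wx":0,"wy":0,"wz":0},
    {"jaw":1,"dx":76.0,"dy":73.9,"dz":0,"wx":0,"wy":0,"wz":0},
    {"jaw":1,"dx":75.1,"dy":87.0,"dz":0,"wx":0,"wy":0,"wz":0},
    {"jaw":1,"dx":71.9,"dy":99.7,"dz":0,"wx":0,"wy":0,"wz":0},
    {"jaw":1,"dx":66.5,"dy":111.6,"dz":0,"wx":0,"wy":0,"wz":0}
  ]
}}

```text
time: 31.25
tool_pos: [586.4, 23.8, 305.8]
tcp_rot: [-179.8, -0.1, 105.3]
ft_force: [-7.0, -1.5, 2.3]
finger_gap: 23.4
```

```bash
python3 st.py
python3 - <<'E'
from bench import *
from h import *
T=snapshot('top')
crop(T,(275,245),160,90,5,'pics/t17.png')
E
```

```text
t 31.25 pos [586.4  23.8 305.8] th 76.3 r 75.5 Frad -3.1 Ftan(ccw) 6.4 Fz 2.3 gap 23.4 T [-0.56  1.4  -0.03]
```

View pics/t17.png

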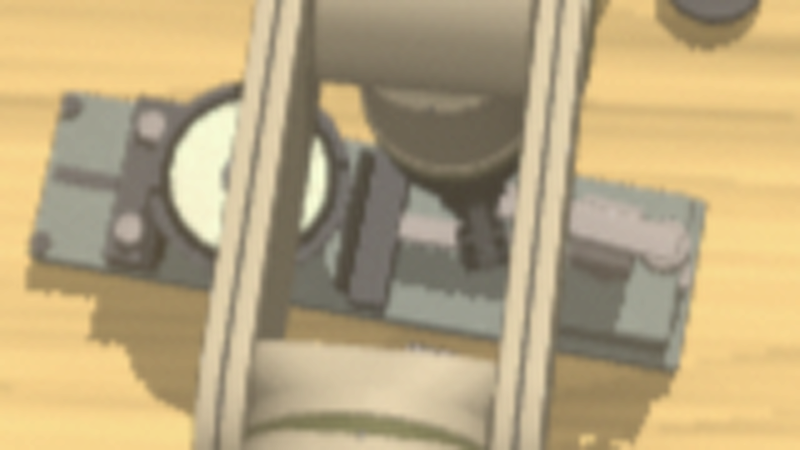

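>>> {"op": "arm_command", "data": {
  "plan": [
    {"jaw":1,"dx":-7.3,"dy":10.8,"dz":0,"wx":0,"wy":0,"wz":0},
    {"jaw":1,"dx":-16.5,"dy":20.2,"dz":0,"wx":0,"wy":0,"wz":0},
    {"jaw":1,"dx":-27.1,"dy":27.8,"dz":0,"wx":0,"wy":0,"wz":0},
    {"jaw":1,"dx":-38.8,"dy":33.5,"dz":0,"wx":0,"wy":0,"wz":0},
    {"jaw":1,"dx":-51.4,"dy":37.1,"dz":0,"wx":0,"wy":0,"wz":0},
    {"jaw":1,"dx":-64.4,"dy":38.4,"dz":0,"wx":0,"wy":0,"wz":0},
    {"jaw":1,"dx":-77.5,"dy":37.4,"dz":0,"wx":0,"wy":0,"wz":0},
    {"jaw":1,"dx":-90.1,"dy":34.2,"dz":0,"wx":0,"wy":0,"wz":0}
  ]
}}

```text
time: 32.1
tool_pos: [643.5, -53.4, 306.2]
tcp_rot: [180.0, -0.2, 105.3]
ft_force: [-1.6, 5.7, 1.5]
finger_gap: 23.1
```

```bash
python3 st.py; python3 circ.py -4.1 5 8 1;python3 - <<'E'
from bench import *
from h import *
T=snapshot('top');S=snapshot('side')
crop(T,(275,245),160,90,5,'pics/t18.png');crop(S,(305,205),80,70,8,'pics/s18.png')
E
```

```text
t 32.1 pos [643.5 -53.4 306.2] th -2.9 r 75.1 Frad -1.9 Ftan(ccw) 5.6 Fz 1.5 gap 23.1 T [ 1.13  0.33 -0.01]
-4.1 [(-6.1, -2.4), (-11.9, -5.4), (-17.5, -8.8), (-22.7, -12.7), (-27.6, -17.1), (-32.1, -21.8), (-36.2, -27.0), (-39.8, -32.4)]
```

View pics/t18.png

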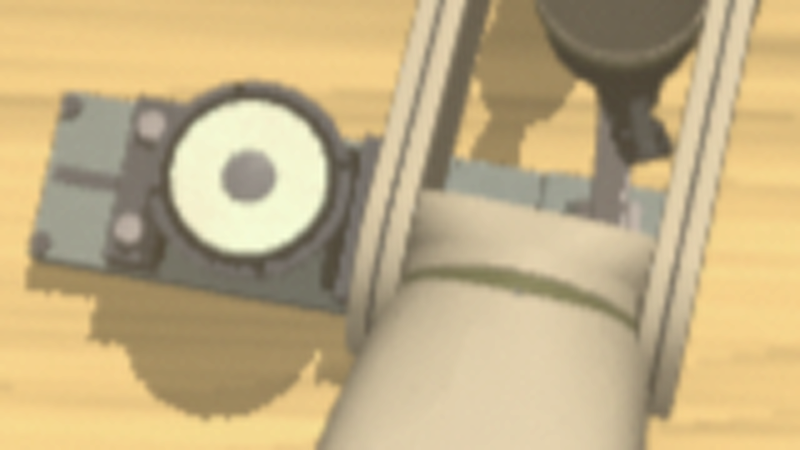

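View pics/s18.png

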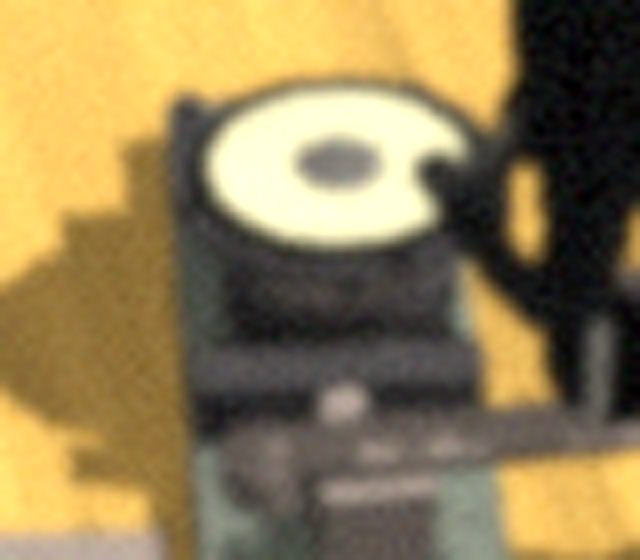

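The jaw is now close to the magnet in both views and the driver hasn't moved. I'll use smaller steps from here.

>>> {"op": "arm_command", "data": {
  "plan": [
    {"jaw":1,"dx":-6.1,"dy":-2.4,"dz":0,"wx":0,"wy":0,"wz":0},
    {"jaw":1,"dx":-11.9,"dy":-5.4,"dz":0,"wx":0,"wy":0,"wz":0},
    {"jaw":1,"dx":-17.5,"dy":-8.8,"dz":0,"wx":0,"wy":0,"wz":0},
    {"jaw":1,"dx":-22.7,"dy":-12.7,"dz":0,"wx":0,"wy":0,"wz":0},
    {"jaw":1,"dx":-27.6,"dy":-17.1,"dz":0,"wx":0,"wy":0,"wz":0},
    {"jaw":1,"dx":-32.1,"dy":-21.8,"dz":0,"wx":0,"wy":0,"wz":0},
    {"jaw":1,"dx":-36.2,"dy":-27.0,"dz":0,"wx":0,"wy":0,"wz":0},
    {"jaw":1,"dx":-39.8,"dy":-32.4,"dz":0,"wx":0,"wy":0,"wz":0}
  ]
}}

```text
time: 33.0
tool_pos: [623.0, -100.5, 306.6]
tcp_rot: [179.8, -0.0, 105.3]
ft_force: [4.6, 3.1, -0.0]
finger_gap: 23.2
```

```bash
python3 st.py; python3 circ.py -44.1 5 6 2;python3 - <<'E'
from bench import *
from h import *
T=snapshot('top')
crop(T,(275,245),160,90,5,'pics/t19.png')
E
```

```text
t 33.0 pos [ 623.  -100.5  306.6] th -43.0 r 74.6 Frad 1.2 Ftan(ccw) 5.4 Fz -0.0 gap 23.2 T [ 0.68 -0.89 -0.03]
-44.1 [(-3.1, -5.8), (-5.7, -11.8), (-7.7, -18.0), (-9.2, -24.3), (-10.2, -30.8), (-10.6, -37.4)]
-74.1 [(0.2, -6.5), (1.0, -13.0), (2.3, -19.4), (4.2, -25.7), (6.6, -31.8), (9.5, -37.6)]
```

View pics/t19.png

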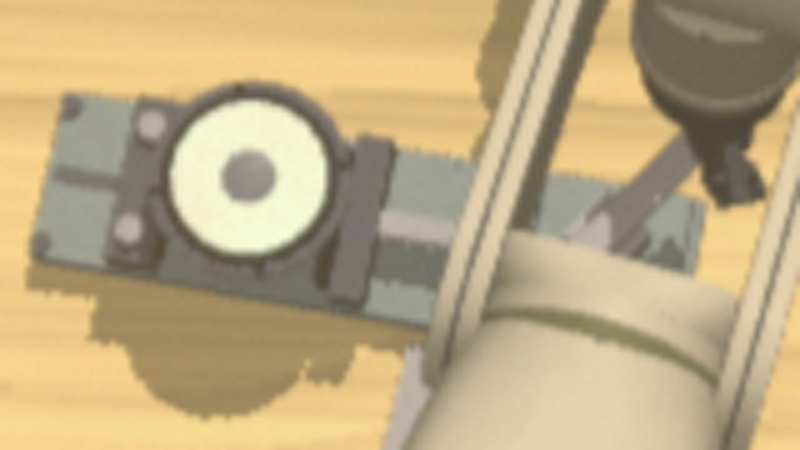

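>>> {"op": "arm_command", "data": {
  "plan": [
    {"jaw":1,"dx":-3.1,"dy":-5.8,"dz":0,"wx":0,"wy":0,"wz":0},
    {"jaw":1,"dx":-5.7,"dy":-11.8,"dz":0,"wx":0,"wy":0,"wz":0},
    {"jaw":1,"dx":-7.7,"dy":-18.0,"dz":0,"wx":0,"wy":0,"wz":0}
  ]
}}

```text
time: 33.35
tool_pos: [607.8, -113.0, 306.7]
tcp_rot: [179.8, 0.0, 105.3]
ft_force: [5.9, 1.7, -1.5]
finger_gap: 23.0
```

```bash
python3 st.py; python3 circ.py -59.1 5 3 10
```

```text
t 33.35 pos [ 607.8 -113.   306.7] th -58.2 r 74.6 Frad 1.6 Ftan(ccw) 5.9 Fz -1.5 gap 23.0 T [ 0.44 -1.11 -0.02]
-59.1 [(-1.5, -6.4), (-2.4, -12.8), (-2.8, -19.4)]
-74.1 [(0.2, -6.5), (1.0, -13.0), (2.3, -19.4)]
-89.1 [(1.9, -6.3), (4.3, -12.3), (7.2, -18.2)]
-104.1 [(3.4, -5.6), (7.3, -10.8), (11.7, -15.7)]
-119.1 [(4.8, -4.5), (9.9, -8.5), (15.4, -12.1)]
-134.1 [(5.8, -3.1), (11.8, -5.7), (18.0, -7.7)]
-149.1 [(6.4, -1.5), (12.8, -2.4), (19.4, -2.8)]
-164.1 [(6.5, 0.2), (13.0, 1.0), (19.4, 2.3)]
-179.1 [(6.3, 1.9), (12.3, 4.3), (18.2, 7.2)]
-194.1 [(5.6, 3.4), (10.8, 7.3), (15.7, 11.7)]
```

>>> {"op": "arm_command", "data": {
  "plan": [
    {"jaw":1,"dx":-1.5,"dy":-6.4,"dz":0,"wx":0,"wy":0,"wz":0},
    {"jaw":1,"dx":-2.4,"dy":-12.8,"dz":0,"wx":0,"wy":0,"wz":0},
    {"jaw":1,"dx":-2.8,"dy":-19.4,"dz":0,"wx":0,"wy":0,"wz":0}
  ]
}}

```text
time: 33.65
tool_pos: [589.8, -121.0, 306.8]
tcp_rot: [179.8, 0.1, 105.3]
ft_force: [6.1, 1.0, -1.5]
finger_gap: 23.4
```

```bash
python3 st.py
```

```text
t 33.65 pos [ 589.8 -121.   306.8] th -73.4 r 74.6 Frad 0.8 Ftan(ccw) 6.1 Fz -1.5 gap 23.4 T [ 0.2  -1.24  0.02]
```

>>> {"op": "arm_command", "data": {
  "plan": [
    {"jaw":1,"dx":0.2,"dy":-6.5,"dz":0,"wx":0,"wy":0,"wz":0},
    {"jaw":1,"dx":1.0,"dy":-13.0,"dz":0,"wx":0,"wy":0,"wz":0}
  ]
}}

```text
time: 33.85
tool_pos: [577.0, -123.7, 306.9]
tcp_rot: [179.8, 0.1, 105.2]
ft_force: [6.1, -0.0, -1.3]
finger_gap: 23.1
```

```bash
python3 st.py;python3 circ.py -84.1 5 3 10;  python3 - <<'E'
from bench import *
from h import *
T=snapshot('top');S=snapshot('side')
crop(T,(275,245),160,90,5,'pics/t20.png');crop(S,(305,205),80,70,8,'pics/s20.png')
E
```

```text
t 33.85 pos [ 577.  -123.7  306.9] th -83.5 r 74.6 Frad 0.7 Ftan(ccw) 6.0 Fz -1.3 gap 23.1 T [-0.05 -1.19 -0.01]
-84.1 [(1.3, -6.4), (3.2, -12.7), (5.6, -18.8)]
-99.1 [(2.9, -5.8), (6.4, -11.4), (10.3, -16.7)]
-114.1 [(4.4, -4.9), (9.1, -9.4), (14.2, -13.4)]
-129.1 [(5.5, -3.6), (11.2, -6.7), (17.2, -9.3)]
-144.1 [(6.2, -2.1), (12.6, -3.6), (19.1, -4.5)]
-159.1 [(6.5, -0.4), (13.1, -0.2), (19.6, 0.6)]
-174.1 [(6.4, 1.3), (12.7, 3.2), (18.8, 5.6)]
-189.1 [(5.8, 2.9), (11.4, 6.4), (16.7, 10.3)]
-204.1 [(4.9, 4.4), (9.4, 9.1), (13.4, 14.2)]
-219.1 [(3.6, 5.5), (6.7, 11.2), (9.3, 17.2)]
```

View pics/t20.png

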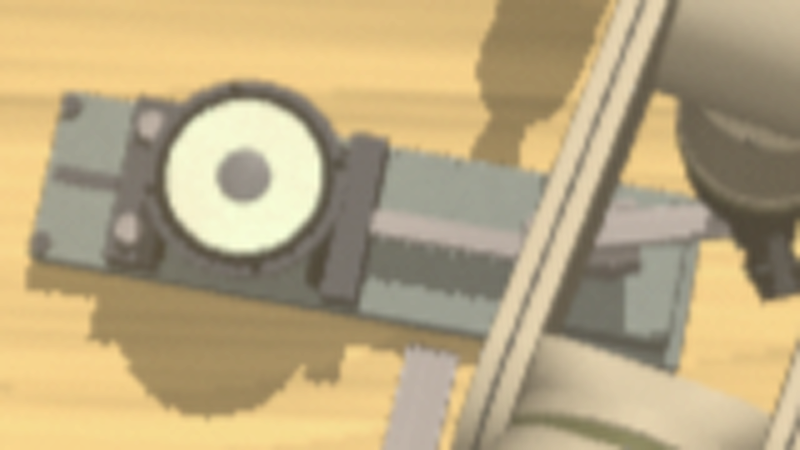

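View pics/s20.png

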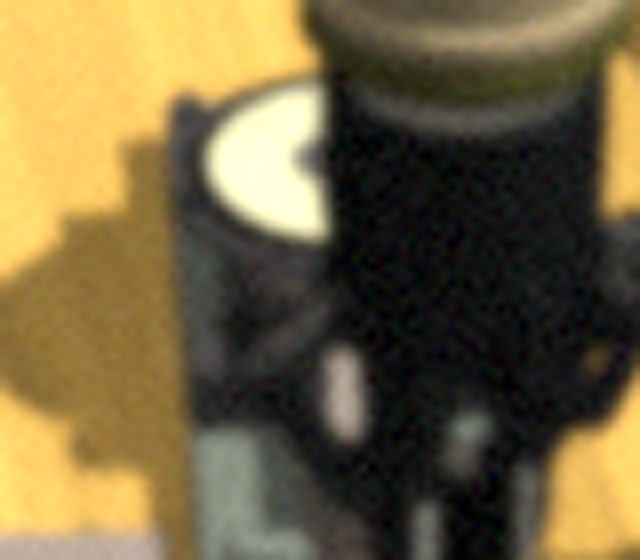

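The driver has started to slide: its centre is at crop 243, from 247 before. I'll continue in small steps and watch the force.

>>> {"op": "arm_command", "data": {
  "plan": [
    {"jaw":1,"dx":1.3,"dy":-6.4,"dz":0,"wx":0,"wy":0,"wz":0},
    {"jaw":1,"dx":3.2,"dy":-12.7,"dz":0,"wx":0,"wy":0,"wz":0},
    {"jaw":1,"dx":5.6,"dy":-18.8,"dz":0,"wx":0,"wy":0,"wz":0}
  ]
}}

```text
time: 34.25
tool_pos: [557.3, -123.5, 306.8]
tcp_rot: [179.9, 0.1, 105.2]
ft_force: [5.8, -1.0, -1.7]
finger_gap: 23.2
```

```bash
python3 st.py
```

```text
t 34.25 pos [ 557.3 -123.5  306.8] th -98.6 r 74.8 Frad 0.1 Ftan(ccw) 5.9 Fz -1.7 gap 23.2 T [-0.32 -1.09 -0.02]
```

>>> {"op": "arm_command", "data": {
  "plan": [
    {"jaw":1,"dx":2.9,"dy":-5.8,"dz":0,"wx":0,"wy":0,"wz":0},
    {"jaw":1,"dx":6.4,"dy":-11.4,"dz":0,"wx":0,"wy":0,"wz":0},
    {"jaw":1,"dx":10.3,"dy":-16.7,"dz":0,"wx":0,"wy":0,"wz":0}
  ]
}}

```text
time: 34.55
tool_pos: [538.4, -118.1, 306.8]
tcp_rot: [179.9, 0.1, 105.2]
ft_force: [5.3, -2.5, -1.6]
finger_gap: 23.3
```

```bash
python3 st.py
```

```text
t 34.55 pos [ 538.4 -118.1  306.8] th -113.7 r 74.8 Frad 0.1 Ftan(ccw) 5.9 Fz -1.6 gap 23.3 T [-0.54 -1.09 -0.03]
```

>>> {"op": "arm_command", "data": {
  "plan": [
    {"jaw":1,"dx":4.4,"dy":-4.9,"dz":0,"wx":0,"wy":0,"wz":0},
    {"jaw":1,"dx":9.1,"dy":-9.4,"dz":0,"wx":0,"wy":0,"wz":0},
    {"jaw":1,"dx":14.2,"dy":-13.4,"dz":0,"wx":0,"wy":0,"wz":0}
  ]
}}

```text
time: 34.85
tool_pos: [521.6, -108.1, 306.8]
tcp_rot: [179.9, 0.1, 105.2]
ft_force: [5.3, -4.6, -2.2]
finger_gap: 23.2
```

```bash
python3 st.py;  python3 - <<'E'
from bench import *
from h import *
T=snapshot('top');S=snapshot('side')
crop(T,(275,245),160,90,5,'pics/t21.png');crop(S,(305,205),80,70,8,'pics/s21.png')
E
```

```text
t 34.85 pos [ 521.6 -108.1  306.8] th -128.7 r 74.9 Frad 0.2 Ftan(ccw) 7.0 Fz -2.2 gap 23.2 T [-0.87 -0.99  0.04]
```

View pics/t21.png

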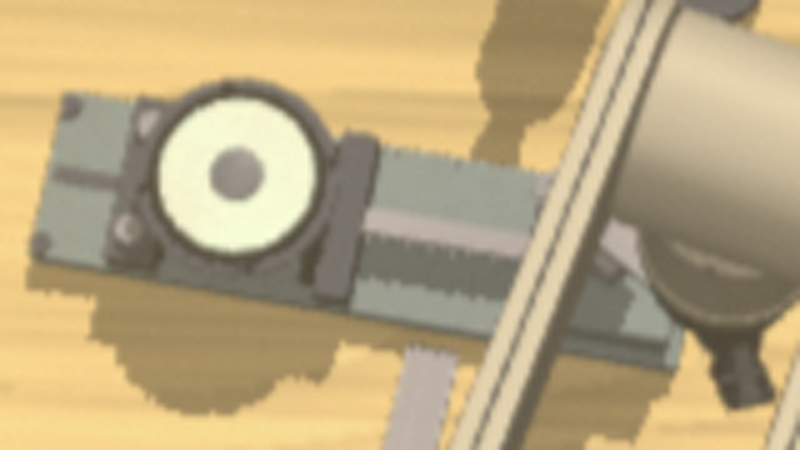

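View pics/s21.png

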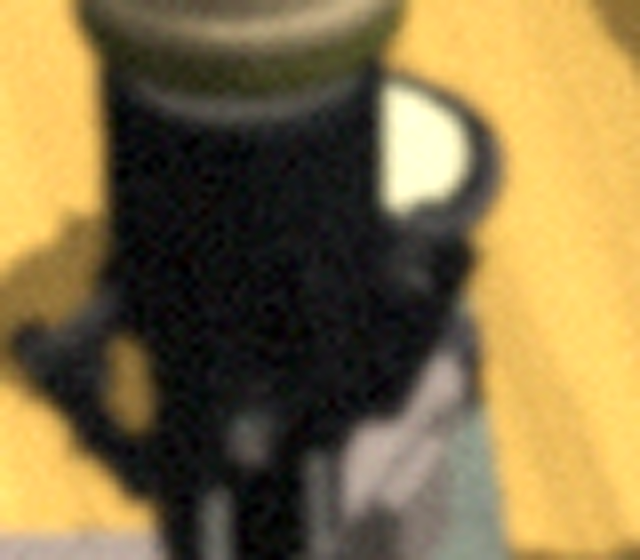

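Ftan rose to 7.0 N, so the driver may be at the backstop. I'll use very small steps now.

```bash
python3 st.py; python3 circ.py -129.1 3 2 8
```

```text
t 34.95 pos [ 521.4 -107.8  306.7] th -129.0 r 74.9 Frad 1.0 Ftan(ccw) 5.1 Fz -1.5 gap 23.0 T [-0.69 -0.66  0.04]
-129.1 [(3.2, -2.2), (6.6, -4.3)]
-135.1 [(3.5, -1.9), (7.0, -3.5)]
-141.1 [(3.6, -1.5), (7.3, -2.8)]
-147.1 [(3.8, -1.1), (7.6, -2.0)]
-153.1 [(3.9, -0.7), (7.8, -1.2)]
-159.1 [(3.9, -0.3), (7.8, -0.4)]
-165.1 [(3.9, 0.1), (7.8, 0.4)]
-171.1 [(3.9, 0.5), (7.7, 1.3)]
```

>>> {"op": "arm_command", "data": {
  "plan": [
    {"jaw":1,"dx":3.3,"dy":-2.2,"dz":0,"wx":0,"wy":0,"wz":0},
    {"jaw":1,"dx":6.6,"dy":-4.2,"dz":0,"wx":0,"wy":0,"wz":0}
  ]
}}

```text
time: 35.15
tool_pos: [516.1, -103.1, 306.9]
tcp_rot: [179.9, 0.2, 105.2]
ft_force: [6.3, -5.6, -1.2]
finger_gap: 23.1
```

```bash
python3 st.py
```

```text
t 35.15 pos [ 516.1 -103.1  306.9] th -134.4 r 74.9 Frad -0.4 Ftan(ccw) 8.4 Fz -1.2 gap 23.1 T [-1.23 -0.99  0.04]
```

>>> {"op": "arm_command", "data": {
  "plan": [
    {"jaw":1,"dx":1.7,"dy":-1.0,"dz":0,"wx":0,"wy":0,"wz":0},
    {"jaw":1,"dx":3.5,"dy":-1.9,"dz":0,"wx":0,"wy":0,"wz":0}
  ]
}}

```text
time: 35.35
tool_pos: [513.4, -100.3, 306.9]
tcp_rot: [179.9, 0.2, 105.2]
ft_force: [5.6, -7.0, -2.1]
finger_gap: 23.3
```

```bash
python3 st.py; python3 st.py|cut -c1-5
```

```text
t 35.35 pos [ 513.4 -100.3  306.9] th -137.4 r 74.9 Frad 0.6 Ftan(ccw) 8.9 Fz -2.1 gap 23.3 T [-1.34 -1.04  0.03]
t 35.
```

The torque trend puts clamping at about 31 N, rising about 2.6 N per degree. Five more degrees should give about 45 N.

>>> {"op": "arm_command", "data": {
  "plan": [
    {"jaw":1,"dx":1.8,"dy":-0.9,"dz":0,"wx":0,"wy":0,"wz":0},
    {"jaw":1,"dx":3.6,"dy":-1.6,"dz":0,"wx":0,"wy":0,"wz":0},
    {"jaw":1,"dx":6.0,"dy":-2.6,"dz":0,"wx":0,"wy":0,"wz":0}
  ]
}}

```text
time: 35.65
tool_pos: [509.3, -95.4, 307.0]
tcp_rot: [179.9, 0.2, 105.2]
ft_force: [6.0, -8.3, -1.3]
finger_gap: 23.1
```

```bash
python3 st.py;  python3 - <<'E'
from bench import *
from h import *
T=snapshot('top');S=snapshot('side')
crop(T,(275,245),160,90,5,'pics/t22.png')
E
python3 st.py
```

```text
t 35.65 pos [509.3 -95.4 307. ] th -142.2 r 74.8 Frad 0.3 Ftan(ccw) 10.3 Fz -1.3 gap 23.1 T [-1.6  -0.93 -0.05]
t 35.75 pos [509.2 -95.3 306.9] th -142.4 r 74.9 Frad -0.3 Ftan(ccw) 9.2 Fz -2.0 gap 23.4 T [-1.43 -0.87  0.01]
```

View pics/t22.png

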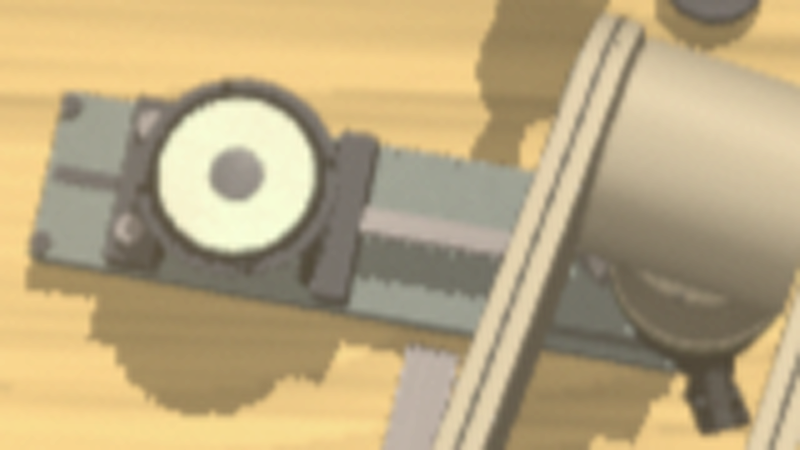

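Clamping is about 45 N (Ftan 9–10 N against a 6 N baseline) and the driver centre stays at crop 237. I'll relax slightly, let go and lift.

>>> {"op": "arm_command", "data": {
  "plan": [
    {"jaw":1,"dx":-0.6,"dy":0.2,"dz":0,"wx":0,"wy":0,"wz":0},
    {"jaw":0.7,"dx":-0.6,"dy":0.2,"dz":0,"wx":0,"wy":0,"wz":0},
    {"jaw":0.2,"dx":-0.6,"dy":0.2,"dz":0,"wx":0,"wy":0,"wz":0},
    {"jaw":0.2,"dx":-0.6,"dy":0.2,"dz":0,"wx":0,"wy":0,"wz":0},
    {"jaw":0.2,"dx":-0.6,"dy":0.2,"dz":0,"wx":0,"wy":0,"wz":0}
  ]
}}

```text
time: 36.25
tool_pos: [508.7, -94.8, 306.0]
tcp_rot: [-179.9, -0.0, 105.3]
ft_force: [-0.8, 0.9, -0.8]
finger_gap: 67.6
```

>>> {"op": "arm_command", "data": {
  "plan": [
    {"jaw":0.2,"dx":0,"dy":0,"dz":-10,"wx":0,"wy":0,"wz":0},
    {"jaw":0.2,"dx":0,"dy":0,"dz":-30,"wx":0,"wy":0,"wz":0},
    {"jaw":0.2,"dx":0,"dy":0,"dz":-60,"wx":0,"wy":0,"wz":0},
    {"jaw":0.2,"dx":0,"dy":0,"dz":-100,"wx":0,"wy":0,"wz":0},
    {"jaw":0.2,"dx":-40,"dy":-20,"dz":-140,"wx":0,"wy":0,"wz":0},
    {"jaw":0.2,"dx":-80,"dy":-40,"dz":-140,"wx":0,"wy":0,"wz":0},
    {"jaw":0.2,"dx":-120,"dy":-60,"dz":-140,"wx":0,"wy":0,"wz":0},
    {"jaw":0.2,"dx":-160,"dy":-70,"dz":-140,"wx":0,"wy":0,"wz":0},
    {"jaw":0.2,"dx":-200,"dy":-70,"dz":-140,"wx":0,"wy":0,"wz":0},
    {"jaw":0.2,"dx":-240,"dy":-70,"dz":-140,"wx":0,"wy":0,"wz":0},
    {"jaw":0.2,"dx":-240,"dy":-70,"dz":-140,"wx":0,"wy":0,"wz":0},
    {"jaw":0.2,"dx":-240,"dy":-70,"dz":-140,"wx":0,"wy":0,"wz":0}
  ]
}}

```text
time: 37.45
tool_pos: [504.3, -345.7, 446.1]
tcp_rot: [-180.0, -0.1, 105.2]
ft_force: [0.2, 0.4, -0.4]
finger_gap: 68.3
```

```bash
python3 st.py;  python3 - <<'E'
from bench import *
from h import *
T=snapshot('top');S=snapshot('side')
crop(T,(275,245),160,90,5,'pics/t23.png');crop(S,(305,215),100,90,6,'pics/s23.png')
cv2.imwrite('pics/top23.png',T['pixels'][:,:,::-1]);cv2.imwrite('pics/side23.png',S['pixels'][:,:,::-1])
E
```

```text
t 37.45 pos [ 504.3 -345.7  446.1] th -102.2 r 303.0 Frad -0.4 Ftan(ccw) 0.1 Fz -0.4 gap 68.3 T [0.03 0.01 0.05]
```

View pics/t23.png

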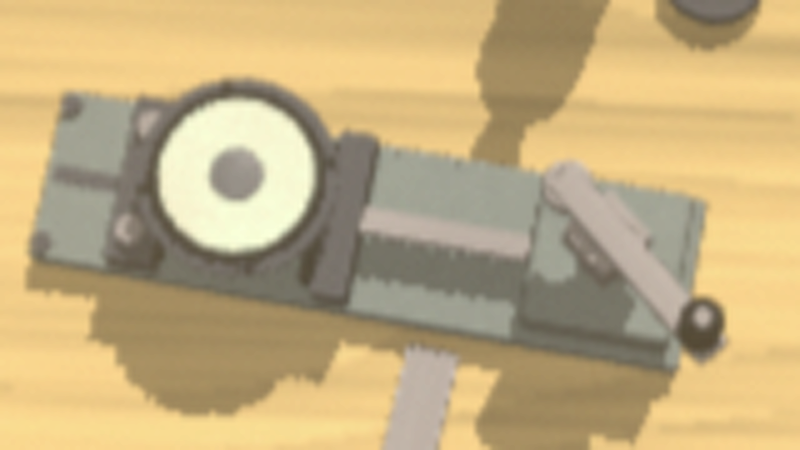

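View pics/s23.png

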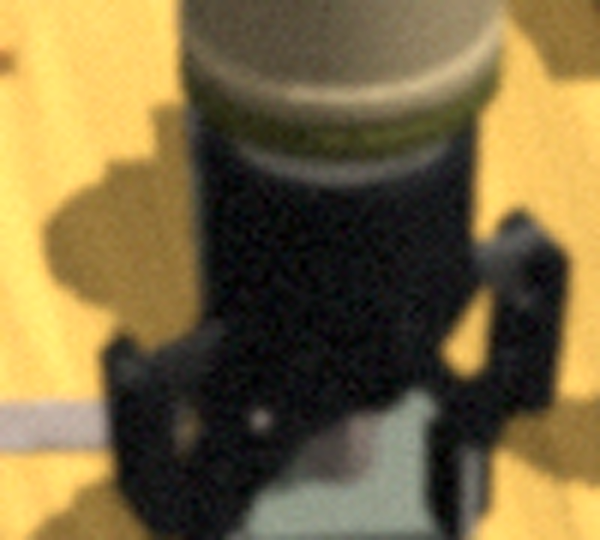

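View pics/side23.png

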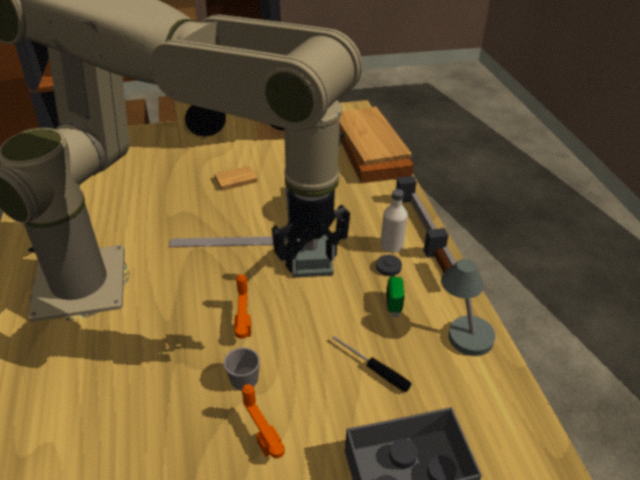

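The top view shows the driver between jaw and backstop and the crank on the shaft. The gripper hides the side view, so I'll move aside for a last look.

>>> {"op": "arm_command", "data": {
  "plan": [
    {"jaw":0.2,"dx":-20,"dy":-40,"dz":0,"wx":0,"wy":0,"wz":0},
    {"jaw":0.2,"dx":-40,"dy":-80,"dz":0,"wx":0,"wy":0,"wz":0},
    {"jaw":0.2,"dx":-40,"dy":-120,"dz":0,"wx":0,"wy":0,"wz":0},
    {"jaw":0.2,"dx":-40,"dy":-150,"dz":0,"wx":0,"wy":0,"wz":0},
    {"jaw":0.2,"dx":-40,"dy":-150,"dz":0,"wx":0,"wy":0,"wz":0}
  ]
}}

```text
time: 38.05
tool_pos: [367.8, -422.9, 447.4]
tcp_rot: [-180.0, 0.1, 105.1]
ft_force: [0.6, 0.0, 0.1]
finger_gap: 68.2
```

```bash
python3 st.py;  python3 - <<'E'
from bench import *
from h import *
S=snapshot('side');T=snapshot('top')
crop(S,(310,220),110,110,5,'pics/s24.png');cv2.imwrite('pics/top24.png',T['pixels'][:,:,::-1])
E
```

```text
t 38.05 pos [ 367.8 -422.9  447.4] th -118.3 r 423.9 Frad -0.3 Ftan(ccw) 0.6 Fz 0.1 gap 68.2 T [-0.02 -0.03  0.04]
```

View pics/s24.png

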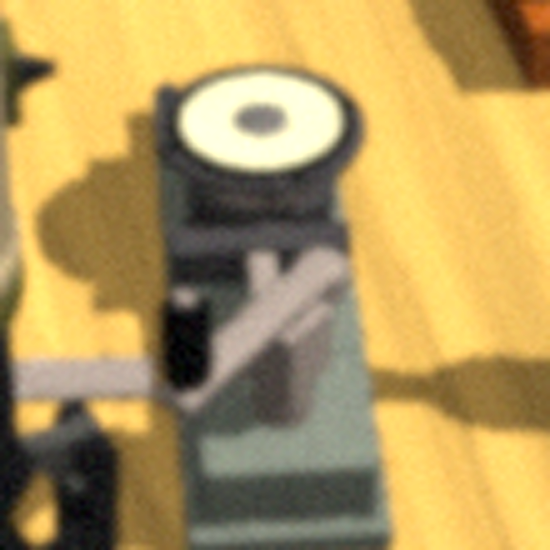

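View pics/top24.png

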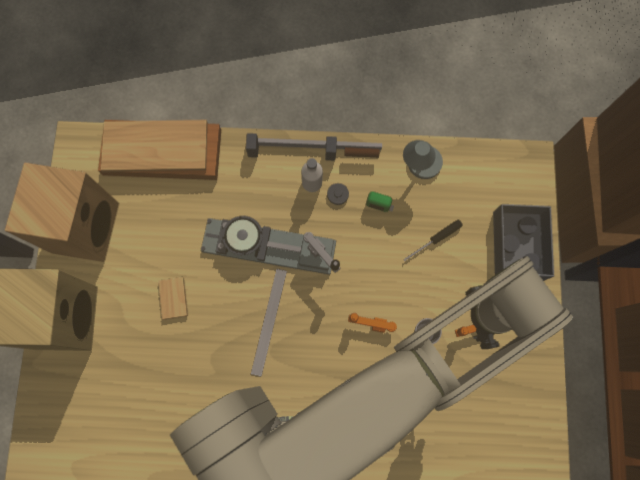

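The side view shows the hub seated on the boss and the driver standing flat, with the jaw (crop (250,240)) against its magnet. The top view shows the bystanders where they were, and the gripper is clear at about 270 mm up. Handing in.

```bash
python3 -c "
from bench import *
print(hand_in()); print(sense()['time'])"
```

```text
the job is handed in; nothing more can be done
None
the job is handed in; nothing more can be done
```

The loudspeaker is clamped and the job is handed in, at about 38 s of the 72 s allowed. hand_in() gave no verdict.

- **Fitting the crank:** It would not go past the shaft's shoulder at first. I had assumed the shaft's sides lined up with the vise, but they were turned about 23° from it. I found this in the first pictures, turned the hub to match, and it went down with hardly any load. While searching, the hub pressed on the shoulder with up to about 17 N. The last touch on the boss was about 10 N.
- **Winding:** I wound about 1.9 turns clockwise by the handle, which ran steadily at about 6 N. I stopped when it rose to 9–10 N, which is roughly 41–57 N of clamping. That is below the 65 N the brake holds and the 90 N at which the magnet may crack.
- **Last checks:** The pictures after letting go show the hub down on the boss and the speaker standing flat between jaw and backstop. The gripper was clear and felt no contact force. The bystanders I could see were in place. The arm partly covered the steel cup and one orange crank in the last top view, but a side view moments earlier showed both in place.
- **What disagreed:** The two force readings gave different clamping values (41 N from wrist torque, 57 N from wrist force). The cameras and the robot's own position differed by 2–4 mm, so I centred the crank and handle by touch.

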